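Second carton layer, crosswise, squared up in the packing jig

TASK

Take the two big relay cartons from the sloping feed rack and lay them side by side as the second layer in the packing jig, crosswise to the layer below and home against the back and side fences, setting each one down flat without dropping it. Then slide the squaring plate in until the new layer is tight with no gaps, without crushing the cartons. Leave the slim carton, the lower layer and everything else on the bench as they are.

Things in the scene. Friction and masses are not known exactly. Their poses are not given: they have to be found in the camera images.
- carton_a: plain cardboard carton, 128 long (its x) x 64 wide (its y) x 50 high (its z), about 320 g; origin at the centre of its underside. It starts in one of the rack's three lanes, long side down the 30 degree slope, low end against the lane's front lip, so its z axis leans 30 degrees from vertical towards the robot
- carton_b: second big carton, the same in every way as carton_a; the two are interchangeable
- slim_carton: the carton that stays in the rack: same length, 128, but slimmer: 46 wide x 34 high; origin at the centre of its underside; it is in one of the three lanes, which one varies
- rack: fixed two-tier gravity feed rack, 200 deep x 316 wide x 310 high; origin at the centre of its underside, x from its low front (robot's side) to its back, z up. Lower tier: steel chute rising 30 degrees towards +x, three lanes at y = -96, 0, +96, guide strips 8 high, front lip 18 high. Cartons rest with the underside's centre at x = -28, z = 61
- rack_rail (a point): middle of the lower front edge of the upper tier's front rail (rack x = -35, z = 216), a bar 24 high across the whole rack. The upper tier is empty but overhangs the cartons, so the gripper must come in from the front leaning back about 30 degrees, square to the slope; a carton comes out by lifting it some 35 square to the slope, then forward (-x)
- jig: fixed aluminium packing jig, base plate 200 (x) x 345 (y) x 10; origin on its underside, x away from the robot, y left, z up. A carrier board with its top at z = 22 carries the lower layer, whose top is z = 72. The tight second layer: long sides along x, undersides at z = 72, centres at x = 1 and y = 93 and 29. The front (-x) and right (-y) sides are open
- jig_corner (a point): inside corner of the two fences, at their tops: jig x = 65, y = 125, z = 84, which is 12 above the lower layer. The back fence's inner face is the plane x = 65 (from y = -5 to the corner), the side fence's is y = 125 (from x = -65 to the corner); both are 6 thick
- lower_1: carton of the lower layer, same size as carton_a, nearer the robot; long side along the jig's y; origin at the centre of its underside (jig x = -33, y = 60, z = 22)
- lower_2: the other carton of the lower layer, far one, same size, long side along the jig's y (jig x = +32, y = 60, z = 22)
- squarer (a joint): slide position (m) of the squaring plate, growing along the jig's +y towards the cartons; its face is at jig y = value - 0.103, 110 long, from z = 76 to 102 mm. It starts between 0 and 0.03, meets the tight layer at 0.100 and ends at 0.105. It stays where left: slide friction 1.5 N, pushing a carton takes 2 to 3 N more; over 45 N crushes a carton
- squarer_knob (a point): centre of the black upright knob on top of the squaring carriage, to push or pinch: 24 diameter, 26 high (jig z = 108 to 134), 35 behind the plate's face; under it the grey column, 44 (x) x 40 (y), 10 to 50 behind the face, top at z = 102
- tape_roll: loose yellow roll of packing tape, 96 diameter, 25 high, lying on the bench in front of the robot; stays
- circuit_board: loose yellow circuit board, 100 x 70, on the blue mat at the back; stays
- cutters: loose black side cutters, 120 long, on the blue mat at the back; stays
- screwdriver: loose screwdriver lying in front of the rack on the left; stays
- mouse: loose black computer mouse, 100 x 58 x 30, front right; stays

How it is judged:
By the outcome, as a careful person would: the job done as asked, in the order asked, and still so for the second after the job is handed in, with the robot touching nothing.
It also fails if it takes over 72 s, if anything falls off the work surface, if the arm or the gripper's body presses on something with over 40 N, if the wrist force passes 120 N, or if a joint passes its speed limit or range.

ROBOT

A 6-joint arm with a two-finger parallel gripper is mounted at the origin on the work surface. World frame = base frame: x ahead of the robot, y to its left, z up, the work surface at z = 0. Lengths are in m, angles in rad, forces in N, time in s.
With the tool pointing down it reaches from about 0.4 to 0.825 m from the base axis. Payload 7 kg.
Tool frame: the origin (TCP) lies midway between the tips of the shut fingers; the grasp point (between the pads) lies 19 mm behind it; z points along the fingers, x is the direction in which the jaws open and shut, and the axes are right-handed (so a half turn about z gives the same grasp; the last joint's range is limited). The gripper opens to 88 mm and grips with 3 to 60 N. Pads are 19 mm wide; open, the fingers measure 130 mm over their backs; the gripper's body (78 mm by 193 mm) begins 47 mm behind the grasp point.
Start: joints at [-0.915, 0.359, 0.012, 0, -1.224, -0.288], TCP at [0.243, -0.63, 0.227] pointing down, gripper open.
Joint ranges: [-3.07, 3.07], [-1.43, 2.12], [-1.02, 1.25], [-3.03, 1.67], [-3.05, -0], [-3.03, 3.03]. Speed limits (rad/s): [2.39, 2.39, 3.01, 3.14, 3.14, 3.14].

INTERFACE

Orientations are given as [roll, pitch, yaw] about the fixed x, y, z axes, in that order (R = Rz(yaw) Ry(pitch) Rx(roll)).
In Python, from station import status, eyes, workorder gives the robot as it stands.
- The arm moves only by the shell command python3 -m jog 'ROWS' [OPENING] [FORCE]. ROWS is JSON, a list of rows, each a list of 6 numbers: the shift along the world's x, y, z in mm, then the turn, a rotation vector about the world's x, y, z in rad. A call has 1 to 12 rows; each row shifts and turns the pose as measured when the row begins; what a row does not reach is not made up. A row lasts 1/10 s, in which the tool goes at most 50 mm and 8.59 degrees, less where a joint would pass 70% of its speed; a pose out of reach is approached as far as the arm can. A call with a gripper value outside its range is refused whole. OPENING is the opening, from 0 (shut) to 1 (fully open), set as the call begins (- or left out, the last holds). The fingers move at their own pace and stop on an object; FORCE is the grip in N (left out, the last holds). Time passes only in rows, so rows that do not move let the fingers close. It gives the time, the measured TCP pose, the force and the opening at its end, in the units of the state.
- status.get_state(): the state, without advancing time (a new reading comes with each control period).
- eyes.grab_frame(name): name is "scene" or "top" or "wrist"; returns the picture (480x640x3 uint8, blue, green, red); there is no depth.
- eyes.calibration(name): a dict with "camera_matrix" (3x3 intrinsics, pixels), "cam_to_world" (4x4, takes a point from camera to world coordinates); the wrist camera has in their place "hand_eye" (4x4, takes a point from camera to tool coordinates, whose origin is the TCP and whose axes are the tool frame's). Camera axes: x right, y up, looking along -z (the intrinsics and any distortion apply to the point x, -y, -z); pixel columns grow to the right and rows downward; lengths in m; the calibration is good to about 2 mm. The wrist camera is an equidistant fisheye: a pixel r from the principal point sees the ray r / f radians off the axis. A picture is of the moment at which its call begins: read the wrist's pose just before it. calibration takes no time and is no camera call.
- workorder.job_done(): hands the job in, once; it reports no verdict.
The state is a dict: "t": time; "q": joint angles; "qd": joint speeds; "joint_efforts": joint torques, N m; "eef_pos": TCP position; "ee_rot": TCP orientation; "force": force on the tool from outside, world axes, zero at the start; "moment": the same for the moment, N m; "width": finger opening in m.
Only numpy, scipy, OpenCV 4.12 (cv2) and the standard library are available. Lean on these libraries where they do the work, as an engineer would, in place of code of your own. Each camera call takes 0.05 s, during which the arm holds its last target. There are 200 camera calls.

## Working session

There is one attempt and no reset: what is moved stays moved. The work goes in short steps, Python scripts to look and compute and a shell command to move; the robot and the scene stay as the last step left them, time stands still between calls to the robot, and variables do not carry over. Pictures are saved under pics/ and viewed, about 8 in all and at most 12, crops included, and the job is handed in when it is done.

```bash
ls; mkdir -p pics
python3 - <<'E'
from station import status, eyes
import cv2
s=status.get_state();print(s)
for n in("scene","top"):
    cv2.imwrite(f"pics/{n}0.png",eyes.grab_frame(n)); print(n,eyes.calibration(n))
print(eyes.calibration("wrist"))
E
```

```text
pics
{'t': 0.0, 'q': array([-9.14908288e-01,  3.59373520e-01,  1.10295725e-02, -3.52836730e-04,
       -1.22411415e+00, -2.88086660e-01]), 'qd': array([ 0.00075555, -0.00096525, -0.00115234, -0.00069169, -0.00098977,
       -0.00128841]), 'joint_efforts': array([ 3.63186173e-04, -5.82717276e+01,  2.93063056e+01,  6.99750915e+00,
        7.07254512e-03, -1.53140181e-04]), 'eef_pos': array([ 0.24248299, -0.62939342,  0.22561811]), 'ee_rot': array([-3.14143849e+00, -1.68753562e-03,  1.93847741e+00]), 'force': array([ 0.45060833, -0.03185387, -0.00475871]), 'moment': array([0.02978862, 0.00985131, 0.0210561 ]), 'width': 0.08745205792754665}
scene {'camera_matrix': array([[613.43620631,   0.        , 317.70189899],
       [  0.        , 613.43620631, 234.45974896],
       [  0.        ,   0.        ,   1.        ]]), 'cam_to_world': array([[-0.46605747, -0.51773438,  0.71745491,  1.46035671],
       [ 0.88474886, -0.27560534,  0.37584725,  0.45400503],
       [ 0.00314537,  0.80993383,  0.58651283,  0.87517679],
       [ 0.        ,  0.        ,  0.        ,  1.        ]])}
top {'camera_m
[... 251 characters left out ...]
99987249, -0.01253793, -0.00988939,  0.00855979],
       [-0.0108256 ,  0.07694432,  0.99697662,  1.12928589],
       [ 0.        ,  0.        ,  0.        ,  1.        ]])}
{'camera_matrix': array([[371.64829954,   0.        , 317.99474174],
       [  0.        , 371.64829954, 236.96863124],
       [  0.        ,   0.        ,   1.        ]]), 'hand_eye': array([[ 9.99999842e-01, -1.63518462e-04, -5.37367913e-04,
        -1.65621237e-03],
       [-2.95672241e-04, -9.66657161e-01, -2.56073908e-01,
        -6.88621811e-02],
       [-4.77577729e-04,  2.56074027e-01, -9.66657056e-01,
        -1.58118264e-01],
       [ 0.00000000e+00,  0.00000000e+00,  0.00000000e+00,
         1.00000000e+00]])}
```

View pics/top0.png

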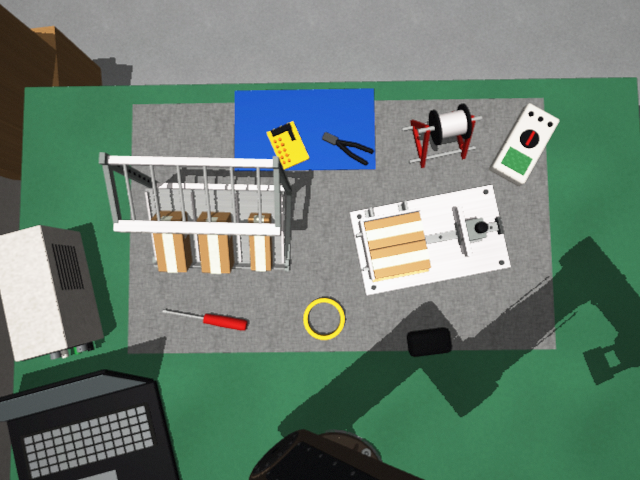

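View pics/scene0.png

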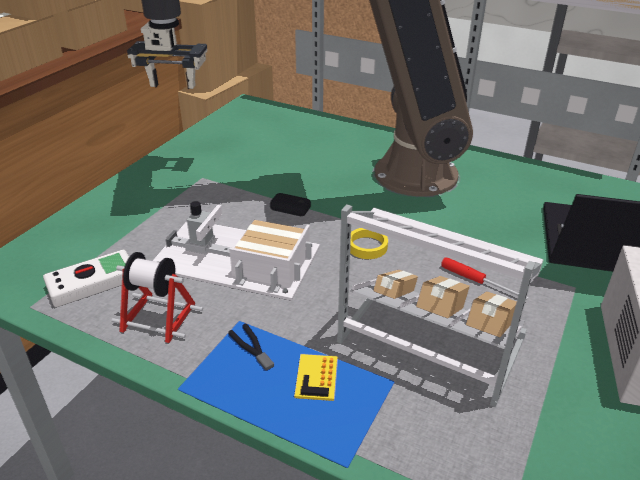

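The top view shows the slim carton in the right lane (~262,245) and big cartons in the centre (~214,245) and left (~170,245) lanes. The jig plate corners are near (352,212), (492,186), (510,267) and (367,294), and the knob is near (481,228). I'll enlarge both areas to measure them.

Run:
```python
import cv2
t=cv2.imread("pics/top0.png")
cv2.imwrite("pics/jigc.png",cv2.resize(t[180:300,345:515],None,fx=4.7,fy=4.7,interpolation=cv2.INTER_CUBIC))
cv2.imwrite("pics/rackc.png",cv2.resize(t[145:285,95:295],None,fx=4,fy=4,interpolation=cv2.INTER_CUBIC))
```

```text
(no output)
```

View pics/jigc.png

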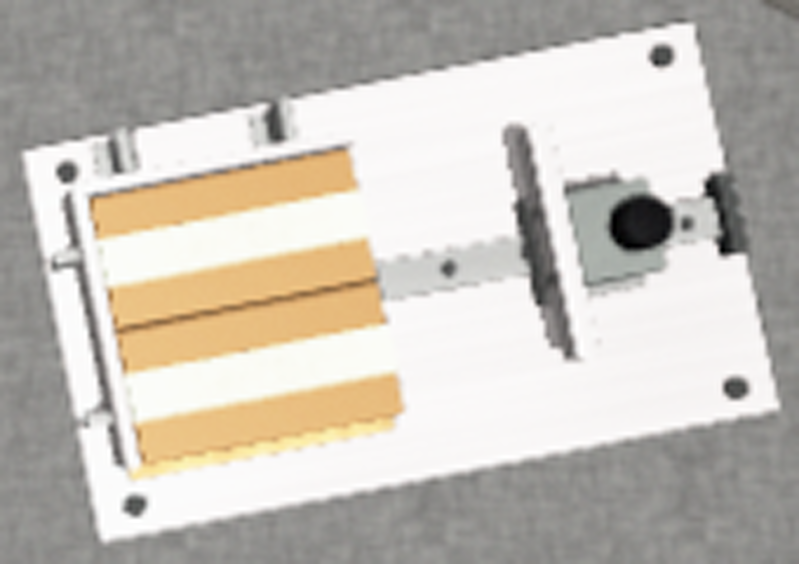

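View pics/rackc.png

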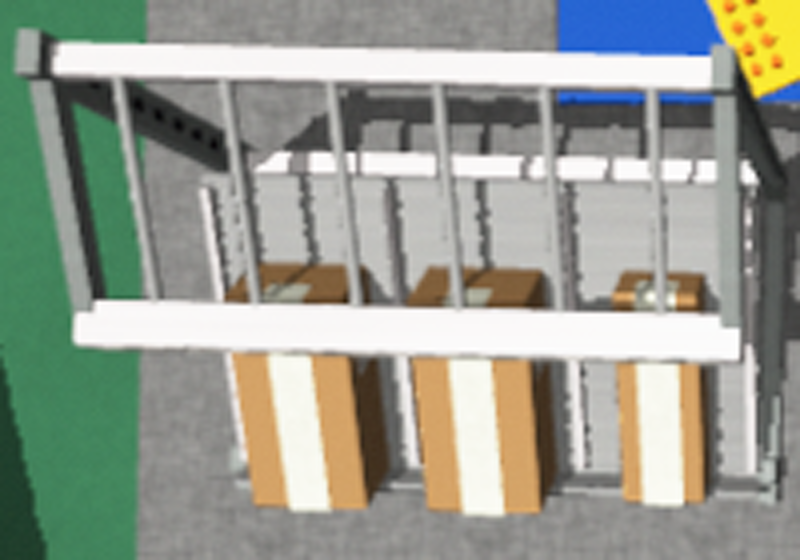

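```bash
cat > h.py <<'E'
import numpy as np, cv2
from scipy.optimize import least_squares
from scipy.spatial.transform import Rotation as Ro
from station import eyes,status
def proj(n,P):
    c=eyes.calibration(n);T=np.linalg.inv(c["cam_to_world"]);p=np.c_[P,np.ones(len(P))]@T.T
    x=np.c_[p[:,0]/-p[:,2],-p[:,1]/-p[:,2],np.ones(len(p))]@np.array(c["camera_matrix"]).T
    return x[:,:2]
def wproj(P,pos,rpy):
    c=eyes.calibration("wrist");W=np.eye(4);W[:3,:3]=Ro.from_euler("xyz",rpy).as_matrix();W[:3,3]=pos
    p=np.c_[P,np.ones(len(P))]@np.linalg.inv(W@c["hand_eye"]).T
    q=np.c_[p[:,0],-p[:,1],-p[:,2]];r=np.hypot(q[:,0],q[:,1]);th=np.arctan2(r,q[:,2])
    K=np.array(c["camera_matrix"]);return np.c_[K[0,0]*th*q[:,0]/r+K[0,2],K[1,1]*th*q[:,1]/r+K[1,2]]
def world(f,P):
    x,y,a=f;P=np.atleast_2d(P)/1000;c,s=np.cos(a),np.sin(a)
    return np.c_[x+c*P[:,0]-s*P[:,1],y+s*P[:,0]+c*P[:,1],P[:,2]]
def ctop(y,H,h):  # rack-frame top corners of a carton: front L,R, back L,R
    o=[]
    for s in(-64,64):
        for e in(1,-1):
            o.append([-28+s*.866-H*.5,y+e*h,61+s*.5+H*.866])
    return np.array(o)
E
python3 - <<'E'
from h import *
def og(p,k,u,v):p=np.array(p,float);return (p+.5)/k-.5+[u,v]
J=[[100,172.5,10],[100,-172.5,10],[-100,-172.5,10],[-100,172.5,10],[-.5,-4,72],[-65,-4,72],[64,-4,72],[65,125,84],[-65,125,84]]
ip=og([[24,152],[693,22],[779,408],[103,543],[380,281],[402,410],[352,148],[92,193],[137,468]],4.7,345,180)
r=least_squares(lambda f:(proj("top",world(f,J))-ip).ravel(),[.5,-.24,.2])
print("jig",r.x,r.fun.reshape(-1,2).round(1).tolist())
kp=og([[641,222]],4.7,345,180)
k=least_squares(lambda s:(proj("top",world(r.x,[[0*s[0]+s[1],s[0]*1000-138,134]]))-kp).ravel(),[.02,0]);print("squarer,knob x",k.x)
C=[(96,50,32),(0,50,32),(-96,34,23)]
ic=og([[254,506],[367,510],[229,300],[362,303],[428,510],[543,512],[407,303],[545,307],[623,500],[704,502],[613,300],[703,308]],4,95,145)
g=least_squares(lambda f:(proj("top",world(f[:3],np.vstack([ctop(c[0]+d,c[1],c[2]) for c,d in zip(C,[0,0,0])])))-ic).ravel(),[.5,.2,0])
print("rack",g.x,g.fun.reshape(-1,2).round(1).tolist())
E
```

```text
jig [ 0.55606139 -0.21754206  0.17831581] [[-6.9, 0.9], [-6.5, 1.1], [-6.4, 1.8], [-7.3, 1.1], [4.8, -1.2], [6.1, -0.1], [4.8, -1.1], [3.9, -0.8], [6.0, -1.4]]
squarer,knob x [0.03894298 0.73925549]
rack [ 0.59209289  0.24875111 -0.05544898] [[1.2, -0.2], [1.5, 0.0], [0.4, -1.6], [-2.7, -1.0], [0.6, 0.6], [0.5, 1.4], [1.2, -0.4], [-3.1, -0.1], [0.1, 1.7], [0.2, 2.0], [0.6, -0.5], [-0.4, -1.6]]
```

Run:
```python
from h import *
def og(p,k,u,v):p=np.array(p,float);return (p+.5)/k-.5+[u,v]
J=np.array([[100,172.5,10],[100,-172.5,10],[-100,-172.5,10],[-100,172.5,10],[-.5,-4,72],[-65,-4,72],[64,-4,72],[65,125,84],[-65,125,84]])
ip=og([[24,152],[693,22],[779,408],[103,543],[380,281],[402,410],[352,148],[92,193],[137,468]],4.7,345,180)
def f(p):
    Q=J.copy();Q[:4,1]+=p[3];Q[:4,0]+=p[4];return (proj("top",world(p[:3],Q))-ip).ravel()
r=least_squares(f,[.5,-.24,.2,0,0])
print("jig",r.x,r.fun.reshape(-1,2).round(1).tolist())
kp=og([[641,222]],4.7,345,180)
k=least_squares(lambda s:(proj("top",world(r.x[:3],[[s[1]*100,s[0]*100-138,134]]))-kp).ravel(),[.02,0]);print("squarer,knob x",k.x*100)
# scene check
w=world(r.x[:3],[[65,125,84],[-65,-4,72],[64,-4,72],[0,k.x[0]*100-138,134]])
print(w.round(4),proj("scene",w).round())
```

```text
jig [  0.55424678  -0.20619312   0.17916666 -27.74022138  -0.47277976] [[-0.2, -0.3], [0.1, -0.2], [0.4, 0.5], [-0.4, -0.1], [-0.3, -0.3], [1.0, 0.8], [-0.3, -0.2], [-1.3, 0.1], [0.8, -0.4]]
squarer,knob x [27.4517307   0.41804227]
[[ 0.5959 -0.0716  0.084 ]
 [ 0.491  -0.2217  0.072 ]
 [ 0.6179 -0.1987  0.072 ]
 [ 0.5739 -0.315   0.134 ]] [[287. 258.]
 [254. 218.]
 [231. 250.]
 [196. 203.]]
```

The jig fit is good, with residuals of about 1 px or less: origin (0.554, -0.206), yaw 0.179, squarer about 0.027. The plate origin is not at the plate's centre, which explains the first misfit. The rack is at (0.592, 0.249), yaw -0.055. Next I'll plan the route to the left-lane carton.

```bash
cat >> h.py <<'E'
JIG=[.5542,-.2062,.1792]; RACK=[.5921,.2488,-.0554]
def rackpose(Y,n,s=0,dx=0,rack=None,yaw=0): # TCP pose, n above slope surface
    f=rack or RACK
    p=world(f,[-28-.5*n+.866*s+dx,Y,61+.866*n+.5*s])[0]
    R=Ro.from_euler("z",f[2]+yaw)*Ro.from_matrix(np.array([[0,1,0],[.866025,0,.5],[.5,0,-.866025]]).T)
    return p,R
def jigpose(x,y,z):
    return world(JIG,[x,y,z])[0],Ro.from_euler("z",JIG[2])*Ro.from_matrix(np.array([[0,1,0],[1,0,0],[0,0,-1.]]).T)
def delta(t,st=None):
    s=st or status.get_state();R=Ro.from_euler("xyz",s["ee_rot"])
    d=(t[0]-s["eef_pos"])*1000;r=(t[1]*R.inv()).as_rotvec()
    print("t",round(s["t"],2),"tcp",(s["eef_pos"]*1000).round(1),"shift",d.round(1),"turn",r.round(4),"F",s["force"].round(1),"w",round(s["width"]*1000,1))
    return d,r
E
python3 -c "
from h import *
delta(rackpose(96,110,-20,-100));print(rackpose(96,17)[0])"
```

```text
t 0.1 tcp [ 242.5 -629.4  225.7] shift [154.9 985.2 -79.4] turn [ 0.0806 -0.5214 -0.4137] F [0.1 0.4 0.6] w 87.4
[0.56097168 0.34667378 0.075722  ]
```

```bash
python3 -m jog '[[15,44,6,0,-0.02,-0.02],[15,46,6,0.004,-0.025,-0.02],[15,46,6,0.004,-0.025,-0.02],[15,46,6,0.004,-0.025,-0.02],[15,46,6,0.004,-0.025,-0.02],[15,46,4,0.004,-0.025,-0.02],[15,46,4,0.004,-0.025,-0.02],[15,46,0,0.004,-0.025,-0.02],[15,46,0,0.004,-0.025,-0.02],[15,46,0,0.004,-0.025,-0.02],[10,46,0,0.004,-0.025,-0.02],[10,46,0,0.004,-0.025,-0.02]]' 0.88; python3 -c "
from h import *
delta(rackpose(96,110,-20,-100))"
```

```text
t: 1.3
eef_pos: [0.4112, -0.0695, 0.2583]
ee_rot: [2.835, 0.01, 1.676]
force: [1.8, -0.3, -0.1]
width: 0.0768
t 1.3 tcp [411.2 -69.5 258.3] shift [ -13.7  425.2 -112. ] turn [ 0.0151 -0.2174 -0.1594] F [ 1.8 -0.3 -0.1] w 76.8
```

```bash
python3 -m jog '[[-2,46,-8,0.001,-0.025,-0.018],[-2,46,-8,0.001,-0.025,-0.018],[-2,46,-10,0.001,-0.025,-0.018],[-2,46,-12,0.001,-0.025,-0.018],[-2,46,-14,0.001,-0.025,-0.018],[-2,46,-14,0.001,-0.025,-0.018],[-2,46,-14,0.001,-0.025,-0.018],[-2,46,-14,0.001,-0.025,-0.018],[0,46,-14,0.001,-0.025,-0.018],[0,11,-4,0,0,0],[0,0,0,0,0,0]]'
python3 - <<'E'
from h import *
delta(rackpose(96,110,-20,-100))
delta(rackpose(96,90,-5,-40))
E
```

```text
t: 2.4
eef_pos: [0.438, 0.2286, 0.1614]
ee_rot: [2.732, -0.054, 1.723]
force: [-1.0, -0.4, 0.3]
width: 0.0772
t 2.4 tcp [438.  228.6 161.4] shift [-40.6 127.2 -15.2] turn [-0.0487 -0.1163 -0.2106] F [-1.  -0.4  0.3] w 77.2
t 2.4 tcp [438.  228.6 161.4] shift [ 42.2 122.6 -25. ] turn [-0.0487 -0.1163 -0.2106] F [-1.  -0.4  0.3] w 77.2
```

```bash
python3 -c "
from station import status
print(status.get_state()['q'].round(3))"; python3 -m jog '[[-10,32,-2,-0.01,-0.03,-0.05],[-10,32,-2,-0.01,-0.03,-0.05],[-10,32,-4,-0.01,-0.03,-0.05],[-10,32,-6,-0.01,-0.03,-0.05],[0,0,0,0,0,0]]'
python3 - <<'E'
from h import *
print(status.get_state()['q'].round(3))
delta(rackpose(96,110,-20,-100))
E
```

```text
[ 1.015 -0.115 -1.016  0.678 -0.446 -3.03 ]
t: 2.9
eef_pos: [0.455, 0.3209, 0.2065]
ee_rot: [2.789, -0.017, 1.601]
force: [-0.2, 0.8, -0.2]
width: 0.0768
[ 1.154  0.015 -0.701  0.47  -0.738 -3.03 ]
t 2.9 tcp [455.  320.9 206.5] shift [-57.6  34.9 -60.3] turn [-0.0194 -0.1708 -0.0867] F [-0.2  0.8 -0.2] w 76.8
```

Joints 3 and 6 are at their limits because I'm too close in. The grasp pose itself is further out, so I'll move outward along the approach and check the joints.

```bash
python3 -m jog '[[12,8,0,0,-0.05,-0.02],[12,8,-2,0,-0.05,-0.02],[12,8,-8,-0.01,-0.05,-0.03],[6,2,-8,0,-0.02,-0.02],[0,0,0,0,0,0]]'
python3 - <<'E'
from h import *
print(status.get_state()['q'].round(3))
delta(rackpose(96,90,0,-20))
E
```

```text
t: 3.4
eef_pos: [0.5315, 0.3263, 0.2235]
ee_rot: [2.723, -0.007, 1.565]
force: [-0.5, -0.9, -0.0]
width: 0.0775
[ 1.041  0.092 -0.63   0.568 -0.707 -3.03 ]
t 3.4 tcp [531.5 326.3 223.5] shift [-26.9  23.5 -84.6] turn [-0.0098 -0.1043 -0.05  ] F [-0.5 -0.9 -0. ] w 77.5
```

I need a kinematic model to plan around the limits, so I'll fit one to the (q, pose) samples I already have.

```bash
cat > kin.py <<'E'
import numpy as np, itertools
from scipy.optimize import least_squares
from scipy.spatial.transform import Rotation as Ro
from station import status
s=status.get_state()
D=[([-.914908,.359373,.011030,-.000353,-1.224114,-.288087],[.242483,-.629393,.225618],[-3.141438,-.001688,1.938477]),
([1.015,-.115,-1.016,.678,-.446,-3.03],[.438,.2286,.1614],[2.732,-.054,1.723]),
([1.154,.015,-.701,.47,-.738,-3.03],[.455,.3209,.2065],[2.789,-.017,1.601]),
([1.041,.092,-.63,.568,-.707,-3.03],[.5315,.3263,.2235],[2.723,-.007,1.565])]
E_=lambda a,t:Ro.from_euler(a,t)
def fk(q,p,sg,R0):
    a1,b,z1,L2,a3,L4,L6=p[:7]
    R1=E_("z",q[0]);R2=R1*E_("y",sg[0]*q[1]);R3=R2*E_("y",sg[1]*q[2]);R5=R3*E_("x",sg[2]*q[3])*E_("y",sg[3]*q[4])
    x=R1.apply([a1,b,z1])+R2.apply([0,0,L2])+R3.apply([L4,0,a3])+R5.apply([L6,0,0])
    return x,R5*E_("x",sg[4]*q[5])*R0
if __name__=="__main__":
    best=[]
    for sg in itertools.product((1,-1),repeat=5):
        Rs=[fk(q,np.zeros(7),sg,Ro.identity())[1].inv()*E_("xyz",r) for q,_,r in D]
        R0=Ro.concatenate(Rs).mean();e=max((R0.inv()*r).magnitude() for r in Rs)
        f=least_squares(lambda p:np.concatenate([fk(q,p,sg,R0)[0]-x for q,x,_ in D]),[0,0,.4,.4,0,.4,.2])
        best.append((e+abs(f.fun).max(),e,abs(f.fun).max(),sg,f.x.round(4),R0.as_euler("xyz").round(3)))
    for b in sorted(best,key=lambda b:b[0])[:3]:print(b)
E
python3 kin.py
```

```text
(np.float64(0.013683611505557462), 0.0006341431574901003, np.float64(0.013049468348067361), (1, -1, -1, -1, -1), array([ 0.161 , -0.1891, -0.4413,  0.8142,  0.2506,  0.1209,  0.2885]), array([-1.414,  1.571, -1.415]))
(np.float64(0.5649445980765135), 0.549064299172231, np.float64(0.015880298904282608), (-1, -1, -1, -1, -1), array([ 0.3682, -0.1913,  0.9888, -0.7347,  0.185 , -0.1008,  0.279 ]), array([-3.106,  1.405,  3.139]))
(np.float64(0.6209545218593149), 0.6079050535112476, np.float64(0.013049468348067361), (1, -1, -1, -1, 1), array([ 0.161 , -0.1891, -0.4413,  0.8142,  0.2506,  0.1209,  0.2885]), array([-1.569,  1.539, -1.569]))
```

Orientation matches exactly, but position is 13 mm off. I'll back away from the rail while logging more samples.

```bash
cat > log.py <<'E'
import json
from station import status
s=status.get_state()
open("log.jsonl","a").write(json.dumps([list(map(float,s[k])) for k in("q","eef_pos","ee_rot")])+"\n")
E
L="python3 log.py"; $L
python3 -m jog '[[-30,-20,10,0,0,0.1],[-30,-20,10,0,0,0.1],[0,0,0,0,0,0]]' >/dev/null; $L
python3 -m jog '[[-10,-40,0,0,0.1,0.1],[-10,-40,0,0,0.1,0],[0,-40,20,0,0.1,0],[0,0,0,0,0,0]]' >/dev/null; $L
python3 -m jog '[[0,-45,20,0.1,0,0],[0,-45,30,0.1,0,0],[0,0,0,0,0,0]]' >/dev/null; $L
python3 -m jog '[[0,-30,30,-0.14,-0.14,0],[0,0,40,-0.1,-0.1,0.1],[0,0,0,0,0,0]]' >/dev/null; $L
python3 -m jog '[[30,0,-30,-0.1,-0.1,0],[40,0,-20,-0.1,-0.1,-0.1],[0,0,0,0,0,0]]' ; $L
cat log.jsonl | tail -1
```

```text
t: 5.0
eef_pos: [0.5104, 0.0599, 0.3273]
ee_rot: [2.688, 0.219, 1.827]
force: [0.2, -0.6, -1.0]
width: 0.0769
[[0.7665075674621168, -0.2647783041816902, -0.7280589697899328, 0.5297352670910267, -0.8645426559843317, -2.3292859592426085], [0.5103541633393802, 0.059901680028059144, 0.32728802250354005], [2.687904798138631, 0.21912441881725364, 1.8274628336402299]]
```

```bash
cat > kin.py <<'E'
import numpy as np, json, os
from scipy.optimize import least_squares
from scipy.spatial.transform import Rotation as Ro
E_=lambda a,t:Ro.from_euler(a,t)
D=[([-.914908,.359373,.011030,-.000353,-1.224114,-.288087],[.242483,-.629393,.225618],[-3.141438,-.001688,1.938477]),
([1.015,-.115,-1.016,.678,-.446,-3.03],[.438,.2286,.1614],[2.732,-.054,1.723]),
([1.154,.015,-.701,.47,-.738,-3.03],[.455,.3209,.2065],[2.789,-.017,1.601])]+[json.loads(l) for l in open("log.jsonl")]
def ch(q):
    R1=E_("z",q[0]);R2=R1*E_("y",q[1]);R3=R2*E_("y",-q[2]);R4=R3*E_("x",-q[3]);R5=R4*E_("y",-q[4]);return R1,R2,R3,R4,R5,R5*E_("x",-q[5])
R0=Ro.concatenate([ch(q)[5].inv()*E_("xyz",r) for q,_,r in D]).mean()
def cols(q):
    R=[r.as_matrix() for r in ch(q)]
    return np.c_[R[0][:,1],[0,0,1],R[0][:,0],R[1][:,2],R[1][:,0],R[2][:,0],R[2][:,2],R[3][:,1],R[3][:,2],R[4][:,0],R[4][:,2],R[5][:,1],R[5][:,2]]
A=np.vstack([cols(q) for q,_,_ in D]);y=np.concatenate([x for _,x,_ in D])
P=np.linalg.solve(A.T@A+1e-9*np.eye(13),A.T@y)
def fk(q):return cols(q)@P,ch(q)[5]*R0
LO=np.array([-3.07,-1.43,-1.02,-3.03,-3.05,-3.03]);HI=np.array([3.07,2.12,1.25,1.67,0,3.03])
def ik(t,q0=None,N=12):
    best=None;rng=np.random.default_rng(0)
    for k in range(N):
        s=np.array(q0) if (k==0 and q0 is not None) else rng.uniform(LO+.05,HI-.05)
        def f(q):
            x,R=fk(q);return np.r_[(x-t[0])*10,(R*t[1].inv()).as_rotvec()]
        r=least_squares(f,np.clip(s,LO+.01,HI-.01),bounds=(LO,HI))
        if best is None or r.cost<best.cost:best=r
        if best.cost<1e-8:break
    return best.x,best.cost
if __name__=="__main__":
    print(P.round(4),"res mm",(abs(A@P-y).reshape(-1,3).max(1)*1000).round(2))
    from h import *
    for nm,Y in(("L",96),("C",0)):
        for a in((17,0,0),(52,0,0),(75,0,0),(52,0,-50),(52,0,-100),(52,0,-150)):
            q,c=ik(rackpose(Y,*a));print(nm,a,q.round(2),f"{c:.1e}")
E
python3 kin.py
```

```text
[ 0.000e+00  1.993e-01 -5.000e-04  6.015e-01 -2.000e-04  4.636e-01
  1.000e-04 -1.918e-01  1.000e-04  3.787e-01  5.000e-04 -0.000e+00
  1.000e-04] res mm [0.03 0.09 0.3  0.09 0.07 0.06 0.03 0.05 0.05]
L (17, 0, 0) [ 0.26  0.28 -0.68 -3.03 -0.    1.19] 1.8e-02
L (52, 0, 0) [ 0.98  0.28 -0.66  0.57 -0.51 -3.03] 2.1e-02
L (75, 0, 0) [ 1.01  0.24 -0.66  0.56 -0.55 -3.03] 2.0e-02
L (52, 0, -50) [ 0.29  0.15 -0.78 -3.03 -0.    1.17] 2.5e-02
L (52, 0, -100) [ 0.33  0.09 -0.85 -3.03 -0.    1.14] 2.7e-02
L (52, 0, -150) [ 0.36  0.04 -0.91 -3.03 -0.    1.11] 3.1e-02
C (17, 0, 0) [ 0.1   0.22 -0.76 -3.03 -0.    1.32] 5.9e-03
C (52, 0, 0) [ 0.11  0.14 -0.8  -3.03 -0.    1.32] 1.0e-02
C (75, 0, 0) [ 0.11  0.08 -0.82 -3.03 -0.    1.32] 1.5e-02
C (52, 0, -50) [ 0.13  0.07 -0.88 -3.03 -0.    1.31] 1.0e-02
C (52, 0, -100) [ 0.14 -0.   -0.95 -3.03 -0.    1.29] 1.1e-02
C (52, 0, -150) [ 0.17 -0.07 -1.02 -3.03 -0.    1.27] 1.3e-02
```

The model is now accurate to 0.3 mm. This hand orientation can't be reached at the rack, so I'll test the half-turn grasp and variants in lean.

Run:
```python
from kin import *
from h import *
F=E_("z",np.pi)
for nm,Y in(("L",96),("C",0)):
    for a in((17,0,0),(52,0,0),(110,0,0),(52,0,-80),(52,0,-150)):
        t=rackpose(Y,*a);S=set()
        for k in range(14):
            rng=np.random.default_rng(k);q,c=ik((t[0],t[1]*F),rng.uniform(LO,HI),1)
            if c<1e-7:S.add(tuple(q.round(2)))
        print(nm,a,S)
    for tilt in(-10,-5,0,5):
        t=rackpose(Y,17);R=t[1]*E_("x",np.radians(tilt))
        q,c=ik((t[0],R));print("noflip tilt",tilt,q.round(2),f"{c:.0e}", R.as_matrix()[:,2].round(2))
for y in (93,4):
  for z in(89,150,250):
    t=jigpose(1,y,z)
    for nm,R in(("n",t[1]),("flip",t[1]*F)):print("jig",y,z,nm,[tuple(v.round(2)) if np.ndim(v) else f"{v:.0e}" for v in ik((t[0],R))])
```

```text
L (17, 0, 0) set()
L (52, 0, 0) {(np.float64(0.85), np.float64(0.24), np.float64(-0.92), np.float64(1.41), np.float64(-0.41), np.float64(-0.66))}
L (110, 0, 0) {(np.float64(1.03), np.float64(0.15), np.float64(-0.87), np.float64(1.05), np.float64(-0.53), np.float64(-0.44))}
L (52, 0, -80) {(np.float64(1.03), np.float64(0.17), np.float64(-1.01), np.float64(1.32), np.float64(-0.47), np.float64(-0.74))}
L (52, 0, -150) set()
noflip tilt -10 [ 0.26  0.28 -0.66 -2.92 -0.    1.1 ] 2e-02 [ 0.64 -0.04 -0.77]
noflip tilt -5 [ 0.26  0.28 -0.68 -3.03 -0.    1.2 ] 2e-02 [ 0.57 -0.03 -0.82]
noflip tilt 0 [ 0.26  0.28 -0.68 -3.03 -0.    1.19] 2e-02 [ 0.5  -0.03 -0.87]
noflip tilt 5 [ 0.95  0.34 -0.64  0.57 -0.48 -3.03] 9e-03 [ 0.42 -0.02 -0.91]
C (17, 0, 0) set()
C (52, 0, 0) set()
C (110, 0, 0) {(np.float64(0.86), np.float64(0.04), np.float64(-1.01), np.float64(1.18), np.float64(-0.44), np.float64(-0.42))}
C (52, 0, -80) set()
C (52, 0, -150) set()
noflip tilt -10 [ 0.09  0.22 -0.84 -3.03 -0.17  1.35] 7e-03 [ 0.64 -0.04 -0.77]
noflip tilt -5 [ 0.11  0.21 -0.76 -3.02 -0.    1.31] 4e-03 [ 0.57 -0.03
[... 1090 characters left out ...]
64(-1.37)), '4e-20']
jig 4 89 flip [(np.float64(-0.02), np.float64(0.34), np.float64(-0.35), np.float64(0.0), np.float64(-0.87), np.float64(1.77)), '3e-31']
jig 4 150 n [(np.float64(-0.02), np.float64(0.28), np.float64(-0.29), np.float64(-0.0), np.float64(-1.0), np.float64(-1.37)), '1e-30']
jig 4 150 flip [(np.float64(-0.02), np.float64(0.28), np.float64(-0.28), np.float64(0.0), np.float64(-1.0), np.float64(1.77)), '2e-27']
jig 4 250 n [(np.float64(-0.02), np.float64(0.21), np.float64(-0.15), np.float64(-0.0), np.float64(-1.22), np.float64(-1.37)), '1e-26']
jig 4 250 flip [(np.float64(-0.02), np.float64(0.21), np.float64(-0.15), np.float64(0.0), np.float64(-1.22), np.float64(1.77)), '3e-30']
```

```bash
cat > scan.py <<'E'
from kin import *
from h import *
F=E_("z",np.pi)
def solve(t,seeds):
    b=None
    for s in seeds:
        q,c=ik(t,s,1)
        if b is None or c<b[1]:b=(q,c)
    return b
S=[[.85,.24,-.92,1.41,-.41,-.66],[.86,.04,-1,1.18,-.44,-.42],[1,.24,-.66,.56,-.55,-2.9],[.3,.2,-.9,-2.9,-.3,1.2],[.3,.2,-.9,-2.9,-.3,-1.8]]
if __name__=="__main__":
  for nm,Y in(("L",96),("C",0)):
   for tilt in(-10,-6,-3,0,3,6,10,15):
    for f in(0,1):
      o=[]
      for a in((17,0,0),(52,0,0),(52,0,-80)):
        t=rackpose(Y,*a);R=Ro.from_rotvec(Ro.from_euler("z",RACK[2]).apply([0,np.radians(tilt),0]))*t[1]
        if f:R=R*F
        q,c=solve((t[0],R),S);o.append((f"{c:.0e}",q.round(2).tolist()))
      print(nm,tilt,"flip" if f else "",[x[0] for x in o],o[0][1])
E
python3 scan.py
```

```text
L -10  ['6e-03', '2e-03', '4e-03'] [0.82, 0.34, -0.93, 1.67, -0.53, 2.22]
L -10 flip ['6e-03', '2e-03', '4e-03'] [0.82, 0.34, -0.93, 1.67, -0.53, -0.92]
L -6  ['2e-03', '4e-04', '1e-03'] [0.78, 0.32, -0.92, 1.67, -0.46, 2.27]
L -6 flip ['2e-03', '4e-04', '1e-03'] [0.78, 0.32, -0.92, 1.67, -0.46, -0.88]
L -3  ['7e-04', '1e-24', '2e-04'] [0.75, 0.31, -0.92, 1.67, -0.41, 2.3]
L -3 flip ['6e-04', '5e-29', '2e-04'] [0.75, 0.31, -0.92, 1.67, -0.41, -0.84]
L 0  ['3e-07', '3e-19', '3e-27'] [0.73, 0.3, -0.92, 1.67, -0.36, 2.32]
L 0 flip ['3e-07', '4e-25', '9e-30'] [0.73, 0.3, -0.92, 1.67, -0.36, -0.82]
L 3  ['1e-02', '1e-02', '2e-02'] [0.95, 0.34, -0.65, 0.58, -0.47, -3.03]
L 3 flip ['2e-29', '6e-30', '2e-26'] [0.8, 0.3, -0.89, 1.42, -0.35, -0.63]
L 6  ['7e-03', '6e-03', '1e-02'] [0.95, 0.34, -0.64, 0.56, -0.48, -3.03]
L 6 flip ['5e-30', '5e-28', '2e-29'] [0.87, 0.31, -0.83, 1.12, -0.37, -0.4]
L 10  ['1e-03', '1e-03', '5e-03'] [0.95, 0.35, -0.63, 0.54, -0.49, -3.03]
L 10 flip ['9e-31', '4e-30', '2e-30'] [0.94, 0.33, -0.72, 0.75, -0.43, -0.1]
L 15  ['9e-28', '8e-25', '3e-04'] [0.95, 0.36, -0.5
[... 595 characters left out ...]
.23, -1.0, 1.67, -0.31, 2.45]
C 0 flip ['2e-03', '5e-04', '6e-03'] [0.58, 0.23, -1.0, 1.67, -0.31, -0.69]
C 3  ['1e-02', '1e-02', '2e-02'] [0.1, 0.22, -0.76, -3.03, -0.0, 1.32]
C 3 flip ['2e-04', '1e-30', '2e-03'] [0.55, 0.22, -1.0, 1.67, -0.27, -0.66]
C 6  ['6e-03', '4e-03', '1e-02'] [0.82, 0.26, -0.8, 0.67, -0.38, -3.03]
C 6 flip ['8e-29', '2e-29', '3e-04'] [0.62, 0.22, -0.98, 1.44, -0.26, -0.5]
C 10  ['9e-04', '3e-04', '3e-03'] [0.83, 0.26, -0.79, 0.65, -0.39, -3.03]
C 10 flip ['8e-29', '2e-30', '3e-24'] [0.79, 0.25, -0.87, 0.89, -0.34, -0.1]
C 15  ['8e-24', '8e-29', '7e-17'] [0.84, 0.28, -0.7, 0.46, -0.47, -2.87]
C 15 flip ['6e-28', '3e-28', '2e-30'] [0.84, 0.28, -0.7, 0.46, -0.47, 0.27]
```

```bash
cat >> h.py <<'E'
def tilted(t,deg,yaw=None): # lean reduced by deg about rack y
    return t[0],Ro.from_rotvec(Ro.from_euler("z",RACK[2]).apply([0,np.radians(deg),0]))*t[1]
def jigt(x,y,z,deg):  # carton flat, tool tilted back by deg
    t=jigpose(x,y,z);return t[0],Ro.from_rotvec(Ro.from_euler("z",JIG[2]).apply([0,np.radians(deg),0]))*t[1]
E
python3 - <<'E'
from scan import *
for nm,Y in(("L",96),("C",0)):
   for tilt in(12,14,16,18):
      o=[]
      for a in((110,-18,0),(80,-18,0),(20,-18,0),(60,-18,0),(60,-18,-40),(60,-18,-80),(60,-18,-120)):
        q,c=solve(tilted(rackpose(Y,*a),tilt),[[.95,.36,-.56,.43,-.55,-2.94]]);o.append(f"{c:.0e} {q[5]:.2f}")
      print(nm,tilt,o)
for x in(-8,1):
  for y in(93,4):
    for z in(92,140):
      for d in(15,): 
        t=jigt(x-18,y,z,d);q,c=solve(t,[[.15,.3,-.4,0,-.8,-1.5]]);print(x,y,z,d,q.round(2),f"{c:.0e}",t[0].round(3))
E
```

```text
L 12 ['1e-04 -3.03', '3e-04 -3.03', '7e-04 -3.03', '4e-04 -3.03', '2e-03 -3.03', '4e-03 -3.03', '8e-03 -3.03']
L 14 ['3e-21 -2.99', '5e-18 -3.00', '1e-05 -3.03', '5e-28 -3.01', '3e-04 -3.03', '2e-03 -3.03', '4e-03 -3.03']
L 16 ['3e-22 -2.92', '3e-30 -2.92', '5e-30 -2.94', '2e-19 -2.93', '5e-29 -3.01', '3e-04 -3.03', '2e-03 -3.03']
L 18 ['6e-29 -2.86', '3e-29 -2.85', '1e-30 -2.85', '9e-25 -2.85', '9e-21 -2.93', '1e-18 -3.02', '4e-04 -3.03']
C 12 ['4e-26 -3.00', '1e-20 -3.02', '3e-04 -3.03', '2e-05 -3.03', '6e-04 -3.03', '2e-03 -3.03', '5e-03 -3.03']
C 14 ['3e-20 -2.91', '8e-30 -2.93', '2e-26 -3.00', '5e-25 -2.94', '1e-06 -3.03', '5e-04 -3.03', '2e-03 -3.03']
C 16 ['2e-30 -2.83', '2e-28 -2.84', '3e-21 -2.87', '6e-26 -2.84', '1e-23 -2.94', '3e-07 -3.03', '6e-04 -3.03']
C 18 ['2e-23 -2.76', '6e-24 -2.76', '3e-21 -2.77', '3e-23 -2.76', '4e-23 -2.85', '5e-23 -2.94', '8e-06 -3.03']
-8 93 92 15 [ 0.15  0.39 -0.31  0.01 -1.13 -1.55] 3e-30 [ 0.512 -0.119  0.092]
-8 93 140 15 [ 0.15  0.34 -0.26  0.01 -1.23 -1.55] 1e-30 [ 0.512 -0.119  0.14 ]
-8 4 92 15 [ 0.    0.44 -0.24  0.05 -1.15 -1.42] 3e-23 [ 0.528 -0.207  0.092]
-8 4 140 15 [ 0.    0.4  -0.19  0.05 -1.24 -1.42] 6e-30 [ 0.528 -0.207  0.14 ]
1 93 92 15 [ 0.15  0.41 -0.29  0.01 -1.14 -1.55] 2e-19 [ 0.521 -0.118  0.092]
1 93 140 15 [ 0.15  0.36 -0.24  0.01 -1.24 -1.55] 2e-30 [ 0.521 -0.118  0.14 ]
1 4 92 15 [ 0.01  0.45 -0.22  0.05 -1.16 -1.42] 1e-21 [ 0.537 -0.205  0.092]
1 4 140 15 [ 0.01  0.41 -0.17  0.05 -1.25 -1.42] 1e-30 [ 0.537 -0.205  0.14 ]
```

No-flip with the tool lean cut to about 14° (tilt 16) and the grasp 22 mm below the carton centre is reachable and keeps about 17 mm from the rail. At the jig the tool tilts back 16° instead. Now I'll go to the pre-grasp over the left carton.

Run:
```python
from h import *
t=tilted(rackpose(96,110,-22),16);print(t[0]);delta(t)
```

```text
[0.49552025 0.35030351 0.14526   ]
t 5.0 tcp [510.4  59.9 327.3] shift [ -14.8  290.4 -182. ] turn [ 0.1972  0.2304 -0.3326] F [ 0.2 -0.6 -1. ] w 76.9
```

```bash
python3 -m jog '[[-25,20,0,0.02,0.023,-0.033],[-25,30,-5,0.02,0.023,-0.033],[-10,35,-15,0.02,0.023,-0.033],[0,35,-20,0.02,0.023,-0.033],[0,35,-22,0.02,0.023,-0.033],[0,35,-22,0.02,0.023,-0.033],[6,35,-22,0.02,0.023,-0.033],[10,30,-22,0.02,0.023,-0.033],[15,20,-22,0.02,0.023,-0.033],[10,10,-20,0.02,0.023,-0.033],[0,0,0,0,0,0]]'
python3 - <<'E'
from h import *
print(status.get_state()["q"].round(2));delta(tilted(rackpose(96,110,-22),16))
E
```

```text
t: 6.1
eef_pos: [0.4794, 0.3557, 0.1467]
ee_rot: [2.915, -0.019, 1.503]
force: [-0.5, 0.3, -0.2]
width: 0.077
[ 1.09  0.2  -0.55  0.3  -0.73 -2.94]
t 6.1 tcp [479.4 355.7 146.7] shift [16.1 -5.4 -1.4] turn [-0.0204 -0.0161  0.0125] F [-0.5  0.3 -0.2] w 77.0
```

```bash
python3 -m jog '[[16,-5,-1,-0.02,-0.016,0.012],[0,0,0,0,0,0]]'
python3 - <<'E'
from h import *
s=status.get_state();im=eyes.grab_frame("wrist");cv2.imwrite("pics/w1.png",im)
delta(tilted(rackpose(96,110,-22),16),s)
for Y,c in((96,(0,0,255)),(0,(255,0,0))):
    for p in wproj(world(RACK,ctop(Y,50,32)),s["eef_pos"],s["ee_rot"]):
        print(p.round(1)); cv2.drawMarker(im,tuple(int(round(v)) for v in p),c,cv2.MARKER_CROSS,12,1)
cv2.imwrite("pics/w1o.png",im)
E
```

```text
t: 6.3
eef_pos: [0.4954, 0.3501, 0.1457]
ee_rot: [2.897, 0.002, 1.517]
force: [-1.2, -1.2, 0.4]
width: 0.077
t 6.3 tcp [495.4 350.1 145.7] shift [ 0.1  0.3 -0.4] turn [ 0.0023  0.0005 -0.0014] F [-1.2 -1.2  0.4] w 77.0
[371.9 212.6]
[270.  212.3]
[368.4 406. ]
[272.3 405.9]
[220.7 212.6]
[132.9 213.9]
[225.7 403.2]
[141.2 393.9]
```

View pics/w1o.png

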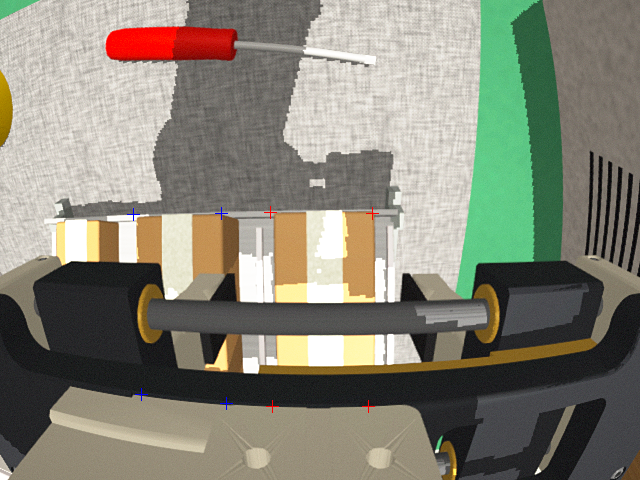

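The picture shows the left carton's front top edge from (275,212) to (375,212), against a prediction of 270 to 372. So it sits about 2.5 mm towards +y, with slope position and yaw as predicted. I'll shift and descend square to the slope.

```bash
python3 -m jog '[[0,2.5,0,0,0,0],[9,-0.5,-15.6,0,0,0],[9,-0.5,-15.6,0,0,0],[9,-0.5,-15.6,0,0,0],[9,-0.5,-15.6,0,0,0],[5,-0.3,-8,0,0,0],[0,0,0,0,0,0]]'
python3 - <<'E'
from h import *
print(status.get_state()["q"].round(2));delta(tilted(rackpose(98.5,20,-22),16))
E
```

```text
t: 7.05
eef_pos: [0.5364, 0.3523, 0.0819]
ee_rot: [2.89, -0.01, 1.519]
force: [-0.5, -0.0, -0.7]
width: 0.0768
[ 0.99  0.33 -0.58  0.41 -0.56 -2.95]
t 7.05 tcp [536.4 352.3  81.9] shift [  4.2  -2.  -14.6] turn [-0.0096  0.0078 -0.0039] F [-0.5 -0.  -0.7] w 76.8
```

```bash
python3 -m jog '[[4,-2,-8,-0.01,0.008,-0.004],[1,0,-7,0,0,0],[0,0,0,0,0,0]]'; python3 -m jog '[[0,0,0,0,0,0],[0,0,0,0,0,0],[0,0,0,0,0,0],[0,0,0,0,0,0],[0,0,0,0,0,0]]' 0 28
python3 - <<'E'
from h import *
delta(tilted(rackpose(98.5,20,-22),16))
E
```

```text
t: 7.35
eef_pos: [0.5417, 0.3511, 0.0682]
ee_rot: [2.896, -0.001, 1.516]
force: [0.1, 0.4, 0.2]
width: 0.0767
t: 7.85
eef_pos: [0.5417, 0.3515, 0.0687]
ee_rot: [2.896, -0.002, 1.516]
force: [2.1, -0.4, -3.0]
width: 0.0639
t 7.85 tcp [541.7 351.5  68.7] shift [-1.1 -1.2 -1.4] turn [-0.0019  0.0016 -0.0008] F [ 2.1 -0.4 -3. ] w 63.9
```

```bash
python3 -m jog '[[-2.5,0.1,4.3,0,0,0],[-5,0.3,8.7,0,0,0],[-5,0.3,8.7,0,0,0],[-5,0.3,8.7,0,0,0],[-5,0.3,8.7,0,0,0],[-5,0,5,0,0,0],[0,0,0,0,0,0]]'
python3 - <<'E'
from h import *
s=status.get_state();print(s["q"].round(2));delta(tilted(rackpose(98.5,60,-22),16));
t=jigt(1-22,93,89+2,16);delta((t[0]+[0,0,.1],t[1]))
E
```

```text
t: 8.55
eef_pos: [0.5108, 0.3516, 0.1155]
ee_rot: [2.898, -0.001, 1.515]
force: [0.6, -0.0, -2.9]
width: 0.0642
[ 1.04  0.27 -0.56  0.36 -0.66 -2.94]
t 8.55 tcp [510.8 351.6 115.5] shift [  9.8  -0.2 -13.6] turn [-0.0006 -0.0003  0.0003] F [ 0.6 -0.  -2.9] w 64.2
t 8.55 tcp [510.8 351.6 115.5] shift [   6.1 -470.1   75.5] turn [-0.033   0.5234  0.2296] F [ 0.6 -0.  -2.9] w 64.2
```

```bash
python3 -m jog '[[-20,0,2,0,0,0.01],[-25,0,2,0,0,0.02],[-25,0,2,0,0.02,0.03],[-25,-3,4,0,0.04,0.03],[-20,-10,8,0,0.06,0.03],[-10,-30,10,0,0.06,0.02],[0,-45,10,0,0.06,0.02],[0,-45,10,0,0.06,0.02],[0,-45,10,0,0.06,0.02],[4,-45,10,0,0.06,0.01],[8,-45,6,0,0.06,0.01],[0,0,0,0,0,0]]'
python3 - <<'E'
from h import *
s=status.get_state();print(s["q"].round(2))
t=jigt(1-22,93,89+2,16);delta((t[0]+[0,0,.1],t[1]))
E
```

```text
t: 9.75
eef_pos: [0.3892, 0.0757, 0.1924]
ee_rot: [-2.893, -0.06, 1.745]
force: [-0.4, 1.3, -4.1]
width: 0.0641
[ 0.54  0.09 -0.39 -0.15 -1.3  -1.88]
t 9.75 tcp [389.2  75.7 192.4] shift [ 127.7 -194.1   -1.4] turn [-0.0646  0.02    0.006 ] F [-0.4  1.3 -4.1] w 64.1
```

```bash
python3 -m jog '[[14,-24,2,-0.01,0.003,0],[14,-24,2,-0.01,0.003,0],[14,-24,2,-0.01,0.003,0],[14,-24,0,-0.01,0.003,0],[14,-24,0,-0.01,0.003,0],[14,-24,0,-0.01,0.003,0.002],[14,-24,-4,0,0,0],[14,-20,-4,0,0,0],[4,-6,0,0,0,0],[0,0,0,0,0,0]]'
python3 - <<'E'
from h import *
s=status.get_state()
t=jigt(-5-22,88,72+21+25,16);delta(t,s)
im=eyes.grab_frame("top");cv2.imwrite("pics/t2.png",cv2.resize(im[180:300,330:500],None,fx=4.7,fy=4.7,interpolation=cv2.INTER_CUBIC))
im=eyes.grab_frame("scene");cv2.imwrite("pics/s2.png",cv2.resize(im[140:310,160:360],None,fx=4,fy=3.5,interpolation=cv2.INTER_CUBIC))
E
```

```text
t: 10.75
eef_pos: [0.5106, -0.127, 0.1877]
ee_rot: [-2.868, -0.003, 1.74]
force: [-0.2, 0.6, -4.3]
width: 0.064
t 10.75 tcp [ 510.6 -127.   187.7] shift [  1.3   2.6 -69.7] turn [-0.0037  0.0046  0.0099] F [-0.2  0.6 -4.3] w 64.0
```

View pics/s2.png

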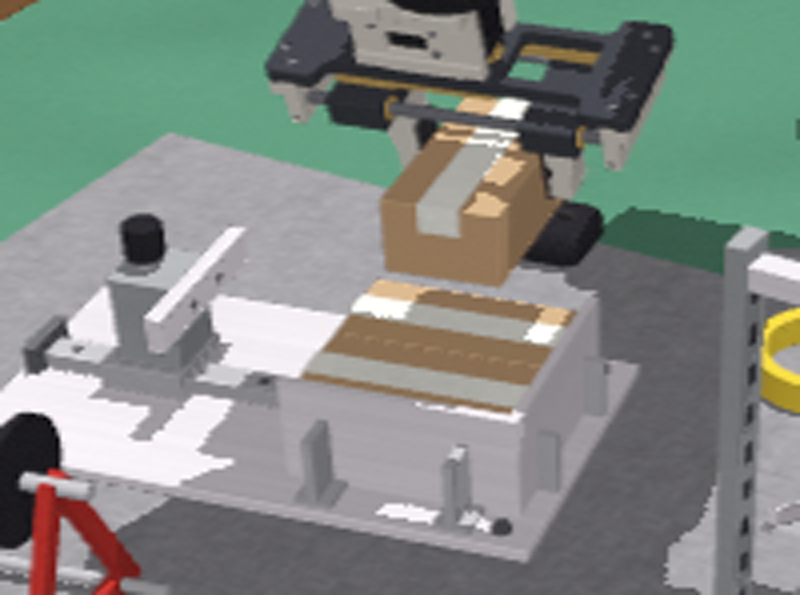

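The scene view shows the carton held level above the layer, with its end-face corners near crop (385,265), (503,285), (383,200) and (507,222). I'll compare these with the predicted held pose.

Run:
```python
from h import *
s=status.get_state();e=s["eef_pos"]*1000
f=[s["eef_pos"][0],s["eef_pos"][1],Ro.from_euler("xyz",s["ee_rot"]).as_matrix()[:,0]];f[2]=np.arctan2(f[2][1],f[2][0])-np.pi/2
obs=np.array([[256.2,215.7],[285.7,221.4],[255.7,197.1],[286.7,203.4]])
def pts(dx,dz,pit):
    P=[]
    for z in(0,50):
        for y in(-32,32):
            P.append([22+dx+64+pit*z,y,e[2]-21+dz+z-pit*64])
    return proj("scene",world(f,P))
print(f[2],(pts(0,0,0)-obs).round(1).tolist())
r=least_squares(lambda v:(pts(v[0],v[1],0)-obs).ravel(),[0,0]);print(r.x.round(1),r.fun.reshape(-1,2).round(1).tolist())
```

```text
0.17023031913118936 [[-1.8, 1.1], [-2.0, 1.0], [-2.7, -1.0], [-3.7, -1.8]]
[-13.2  -8.8] [[0.9, 1.2], [0.4, 1.0], [0.1, -0.6], [-1.3, -1.5]]
```

```bash
python3 -m jog '[[1,2,-20,-0.003,0.004,0.009],[0,0,-25,0,0,0],[0,0,-20,0,0,0],[0,0,-10,0,0,0],[0,0,0,0,0,0]]'
python3 - <<'E'
from h import *
delta(jigt(-5-22,88,72+21,16))
E
python3 -m jog '[[0,0,-3,0,0,0],[0,0,-3,0,0,0],[0,0,0,0,0,0]]'; python3 -m jog '[[0,0,-3,0,0,0],[0,0,0,0,0,0]]'
```

```text
t: 11.35
eef_pos: [0.5108, -0.1197, 0.1135]
ee_rot: [-2.869, -0.001, 1.755]
force: [-0.3, -0.0, -3.6]
width: 0.0634
t 11.35 tcp [ 510.8 -119.7  113.5] shift [  1.1  -4.8 -20.5] turn [-0.002   0.0067 -0.0049] F [-0.3 -0.  -3.6] w 63.4
t: 11.65
eef_pos: [0.5121, -0.1188, 0.1095]
ee_rot: [-2.873, -0.0, 1.756]
force: [-1.1, 0.3, -3.0]
width: 0.0639
t: 11.85
eef_pos: [0.5127, -0.1189, 0.1073]
ee_rot: [-2.875, 0.0, 1.756]
force: [0.3, -0.1, -3.7]
width: 0.0637
```

```bash
python3 -m jog '[[1,-4.5,0,0,0.006,-0.004],[0,0,-4,0,0,0],[0,0,-4,0,0,0],[0,0,0,0,0,0]]'; python3 -m jog '[[0,0,-3,0,0,0],[0,0,0,0,0,0]]';python3 -m jog '[[0,0,-3,0,0,0],[0,0,0,0,0,0]]'
python3 - <<'E'
from h import *
delta(jigt(-5-22,88,72+21,16))
E
```

```text
t: 12.25
eef_pos: [0.514, -0.1241, 0.0989]
ee_rot: [-2.869, -0.001, 1.751]
force: [-0.9, 0.3, -4.0]
width: 0.0637
t: 12.45
eef_pos: [0.5139, -0.1242, 0.0953]
ee_rot: [-2.868, -0.001, 1.751]
force: [-0.0, -1.2, -3.1]
width: 0.0638
t: 12.65
eef_pos: [0.5148, -0.124, 0.093]
ee_rot: [-2.87, -0.0, 1.752]
force: [-0.1, -0.4, -3.6]
width: 0.0641
t 12.65 tcp [ 514.8 -124.    93. ] shift [-2.8 -0.4  0. ] turn [-0.0018  0.0073 -0.0023] F [-0.1 -0.4 -3.6] w 64.1
```

```bash
for i in 1 2 3 4; do python3 -m jog '[[0,0,-1.5,0,0,0],[0,0,0,0,0,0]]' | grep -E "pos|force"; done
```

```text
eef_pos: [0.515, -0.1239, 0.0931]
force: [0.7, 1.0, -4.0]
eef_pos: [0.5153, -0.1238, 0.093]
force: [-0.0, 0.1, -3.1]
eef_pos: [0.5155, -0.1238, 0.0929]
force: [0.3, 0.3, -3.5]
eef_pos: [0.5156, -0.1238, 0.0929]
force: [-0.2, 0.5, -3.2]
```

```bash
for i in 1 2; do python3 -m jog '[[0,0,-2.7,0,0,0],[0,0,0,0,0,0]]' | grep -E "pos|force"; done
```

```text
eef_pos: [0.516, -0.1237, 0.093]
force: [0.2, 0.3, -3.6]
eef_pos: [0.5164, -0.1237, 0.0927]
force: [-0.1, 0.5, -4.0]
```

```bash
for i in 1 2 3; do python3 -m jog '[[0,0,-2,0,0,0],[0,0,-2,0,0,0]]' | grep -E "pos|force"; done
```

```text
eef_pos: [0.5167, -0.1238, 0.0925]
force: [-6.4, 6.1, 24.4]
eef_pos: [0.5167, -0.1238, 0.0925]
force: [-6.0, 4.3, 22.4]
eef_pos: [0.5168, -0.1239, 0.0925]
force: [-5.1, 4.1, 22.5]
```

Contact is at z = 0.0928, as predicted. I'll relieve the pressure by lifting slightly, then push home against the fences.

```bash
python3 -m jog '[[0,0,2.5,0,0,0]]' | grep -E "pos|force"; python3 -m jog '[[3,0.5,0,0,0,0]]' | grep -E "pos|force"; python3 -m jog '[[3,0.5,0,0,0,0]]' | grep -E "pos|force";python3 -m jog '[[-0.7,3.5,0,0,0,0]]' | grep -E "pos|force"; python3 -m jog '[[-0.7,3.5,0,0,0,0]]' | grep -E "pos|force"
python3 - <<'E'
from h import *
delta(jigt(1-22,93,72+21,16))
E
```

```text
eef_pos: [0.5167, -0.1238, 0.0948]
force: [0.8, 0.2, -4.4]
eef_pos: [0.5196, -0.1233, 0.0945]
force: [0.3, 0.1, -2.9]
eef_pos: [0.5205, -0.1231, 0.0937]
force: [-9.9, -0.7, 0.3]
eef_pos: [0.5194, -0.12, 0.0927]
force: [1.3, -2.6, 1.4]
eef_pos: [0.5188, -0.1183, 0.0928]
force: [-1.3, -18.0, 4.3]
t 14.95 tcp [ 518.8 -118.3   92.8] shift [-1.8 -0.2  0.2] turn [ 0.0067  0.0052 -0.009 ] F [ -1.3 -18.    4.3] w 64.0
```

```bash
python3 -m jog '[[2.5,0.5,0,0,0,0]]' | grep -E "pos|force"; python3 -m jog '[[2,0.8,-1,0,0,0],[2,0.8,-1,0,0,0]]' | grep -E "pos|force";  python3 - <<'E'
from h import *
delta(jigt(1-22,93,72+21,16))
E
```

```text
eef_pos: [0.5196, -0.1186, 0.0928]
force: [-10.5, 0.4, 7.3]
eef_pos: [0.5195, -0.1186, 0.0927]
force: [-9.7, -1.4, 13.1]
t 15.25 tcp [ 519.5 -118.6   92.7] shift [-2.6  0.2  0.3] turn [ 0.0111 -0.0076 -0.0086] F [-9.7 -1.4 13.1] w 64.1
```

```bash
python3 -m jog '[[0,0,0,0,0,0],[0,0,0,0,0,0],[0,0,0,0,0,0],[0,0,0,0,0,0]]' 0.84; python3 -m jog '[[0,0,10,0,0,0],[0,0,20,0,0,0],[0,0,30,0,0,0],[0,0,35,0,0,0],[0,0,35,0,0,0],[0,0,0,0,0,0]]'
python3 - <<'E'
from h import *
im=eyes.grab_frame("top");cv2.imwrite("pics/t3.png",im)
print(status.get_state()["q"].round(2));delta(tilted(rackpose(0,110,-22),16))
E
```

```text
t: 15.65
eef_pos: [0.521, -0.1182, 0.0923]
ee_rot: [-2.855, 0.01, 1.759]
force: [-0.5, -0.8, -0.5]
width: 0.0738
t: 16.25
eef_pos: [0.5207, -0.1183, 0.2295]
ee_rot: [-2.854, 0.011, 1.76]
force: [0.8, -0.2, -0.1]
width: 0.0739
[ 0.16  0.3  -0.12  0.02 -1.44 -1.55]
t 16.3 tcp [ 519.7 -118.   227.3] shift [-29.5 372.4 -82.1] turn [ 0.0455 -0.5336 -0.236 ] F [1.  0.9 0.5] w 73.8
```

```bash
python3 -m jog '[[-25,30,5,0.004,-0.053,-0.024],[-25,36,0,0.004,-0.053,-0.024],[-20,36,0,0.004,-0.053,-0.024],[-10,36,-5,0.004,-0.053,-0.024],[0,36,-10,0.004,-0.053,-0.024],[0,36,-12,0.004,-0.053,-0.024],[0,36,-12,0.004,-0.053,-0.024],[5,36,-12,0.004,-0.053,-0.024],[5,36,-12,0.004,-0.053,-0.024],[10,36,-12,0.004,-0.053,-0.024],[12,20,-8,0,0,0],[0,0,0,0,0,0]]' 0.88
python3 - <<'E'
from h import *
print(status.get_state()["q"].round(2));delta(tilted(rackpose(0,110,-22),16))
E
```

```text
t: 17.5
eef_pos: [0.4649, 0.2699, 0.1415]
ee_rot: [2.888, -0.012, 1.504]
force: [-0.3, -0.1, 0.8]
width: 0.0774
[ 1.03  0.09 -0.72  0.36 -0.66 -2.95]
t 17.5 tcp [464.9 269.9 141.5] shift [ 25.3 -15.4   3.8] turn [-0.0115  0.0102  0.0117] F [-0.3 -0.1  0.8] w 77.4
```

```bash
python3 -m jog '[[13,-8,4,-0.01,0.005,0.006],[12,-7,2,0,0.005,0.006],[0,0,0,0,0,0]]'
python3 - <<'E'
from h import *
s=status.get_state();im=eyes.grab_frame("wrist");cv2.imwrite("pics/w2.png",im)
delta(tilted(rackpose(0,110,-22),16),s)
for Y,c in((0,(0,0,255)),):
    for p in wproj(world(RACK,ctop(Y,50,32)),s["eef_pos"],s["ee_rot"]):print(p.round(1))
cv2.imwrite("pics/w2o.png",cv2.resize(im[190:390,200:450],None,fx=3,fy=3,interpolation=cv2.INTER_CUBIC))
E
```

```text
t: 17.8
eef_pos: [0.4888, 0.2535, 0.1457]
ee_rot: [2.9, 0.003, 1.518]
force: [-0.4, -0.4, 0.0]
width: 0.0773
t 17.8 tcp [488.8 253.5 145.7] shift [ 1.4  0.9 -0.5] turn [ 0.0024 -0.0033 -0.0028] F [-0.4 -0.4  0. ] w 77.3
[373.  214.8]
[271.3 214.4]
[369.1 407.5]
[273.3 407.4]
```

View pics/w2o.png

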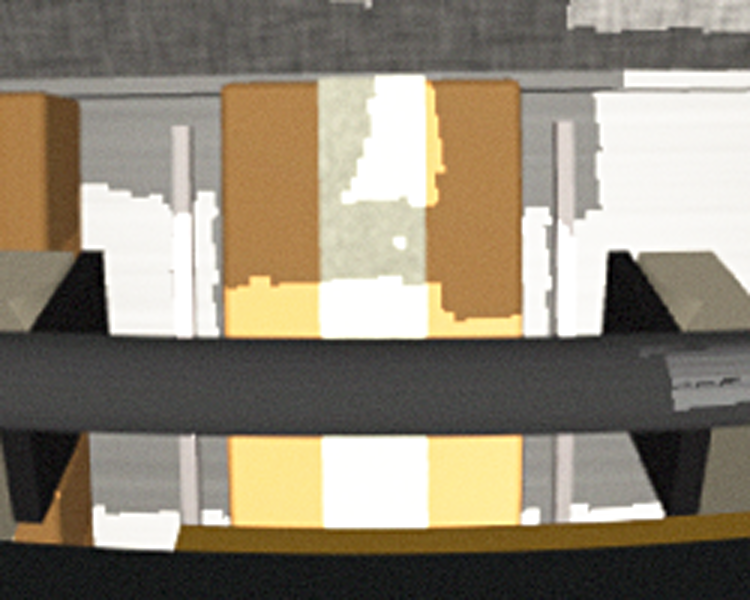

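View pics/t3.png

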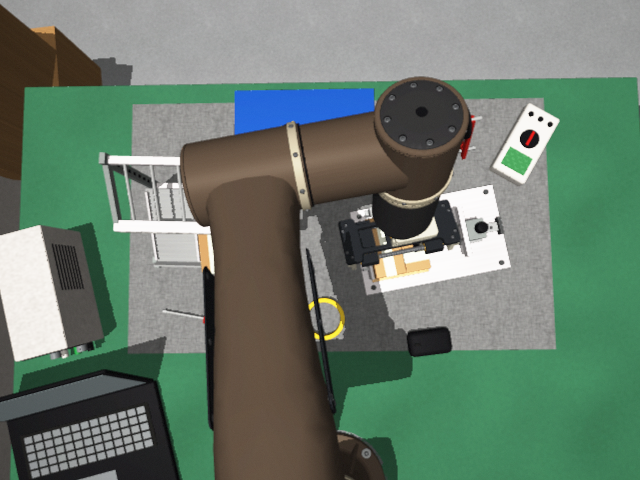

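The centre carton's front edge runs from (274,217) to (373,217), against a prediction of 271 to 373 at v = 215, so Y is about +1 mm. The fingers straddle it well. Descending.

```bash
python3 -m jog '[[2,2,0,0.002,-0.003,-0.003],[9,-0.5,-15.6,0,0,0],[9,-0.5,-15.6,0,0,0],[9,-0.5,-15.6,0,0,0],[9,-0.5,-15.6,0,0,0],[5,-0.3,-8,0,0,0],[0,0,0,0,0,0]]'
python3 - <<'E'
from h import *
print(status.get_state()["q"].round(2));delta(tilted(rackpose(1,20,-22),16))
E
```

```text
t: 18.55
eef_pos: [0.5307, 0.2536, 0.0741]
ee_rot: [2.895, -0.003, 1.513]
force: [-0.9, 0.7, -0.1]
width: 0.0768
[ 0.88  0.26 -0.72  0.44 -0.48 -2.89]
t 18.55 tcp [530.7 253.6  74.1] shift [ 4.5 -0.6 -6.8] turn [-0.0031  0.002   0.0021] F [-0.9  0.7 -0.1] w 76.8
```

```bash
python3 -m jog '[[4,-0.5,-6,0,0,0],[1,0,-1,0,0,0]]' | grep -E "pos|force"; python3 -m jog '[[0,0,0,0,0,0],[0,0,0,0,0,0],[0,0,0,0,0,0],[0,0,0,0,0,0],[0,0,0,0,0,0]]' 0 28
python3 - <<'E'
from h import *
delta(tilted(rackpose(1,20,-22),16))
E
```

```text
eef_pos: [0.5358, 0.2534, 0.0676]
force: [-0.0, 0.0, 0.5]
t: 19.25
eef_pos: [0.5358, 0.2541, 0.069]
ee_rot: [2.893, -0.006, 1.514]
force: [0.9, -0.9, -2.8]
width: 0.0638
t 19.25 tcp [535.8 254.1  69. ] shift [-0.6 -1.1 -1.7] turn [-0.0054  0.0043  0.0015] F [ 0.9 -0.9 -2.8] w 63.8
```

```bash
python3 -m jog '[[-2.5,0.1,4.3,0,0,0],[-5,0.3,8.7,0,0,0],[-5,0.3,8.7,0,0,0],[-5,0.3,8.7,0,0,0],[-5,0.3,8.7,0,0,0],[-5,0,5,0,0,0],[0,0,0,0,0,0]]'; python3 -m jog '[[-20,0,2,0,0,0.01],[-25,0,2,0,0,0.02],[-25,0,2,0,0.02,0.03],[-25,0,6,0,0.04,0.03],[-15,-8,10,0,0.06,0.03],[-5,-25,12,0,0.06,0.02],[2,-35,12,0,0.06,0.02],[4,-40,10,0,0.06,0.02],[6,-45,10,0,0.06,0.02],[8,-45,5,0,0.06,0.01],[12,-45,0,0,0.05,0],[0,0,0,0,0,0]]'
python3 - <<'E'
from h import *
s=status.get_state();print(s["q"].round(2))
t=jigt(-5-22,3,72+21+45,16);print(t[0]);delta(t)
E
```

```text
t: 19.95
eef_pos: [0.5047, 0.2549, 0.1174]
ee_rot: [2.894, -0.006, 1.513]
force: [0.1, -0.1, -3.2]
width: 0.064
t: 21.15
eef_pos: [0.4154, 0.0041, 0.1916]
ee_rot: [-2.908, -0.063, 1.731]
force: [-1.2, 1.4, -2.5]
width: 0.064
[ 0.38  0.12 -0.37 -0.11 -1.3  -1.74]
[ 0.52709763 -0.20806059  0.138     ]
t 21.15 tcp [415.4   4.1 191.6] shift [ 111.7 -212.2  -53.6] turn [-0.0699  0.0338  0.0201] F [-1.2  1.4 -2.5] w 64.0
```

```bash
python3 -m jog '[[14,-27,0,-0.01,0.005,0.003],[14,-27,0,-0.01,0.005,0.003],[14,-27,0,-0.01,0.005,0.003],[14,-27,0,-0.01,0.005,0.003],[14,-27,0,-0.01,0.005,0.003],[14,-27,-4,-0.01,0.005,0.003],[14,-27,-4,-0.01,0.004,0.002],[11,-20,-4,0,0,0],[2,-4,-5,0,0,0],[0,0,0,0,0,0]]'
python3 - <<'E'
from h import *
delta(jigt(-5-22,2,72+21+60,16))
E
```

```text
t: 22.15
eef_pos: [0.5305, -0.2184, 0.1692]
ee_rot: [-2.859, 0.001, 1.745]
force: [-0.3, 1.6, -2.3]
width: 0.0636
t 22.15 tcp [ 530.5 -218.4  169.2] shift [ -3.2   9.4 -16.2] turn [ 0.0019 -0.0033  0.0055] F [-0.3  1.6 -2.3] w 63.6
```

```bash
python3 -m jog '[[-3,9,-15,0,-0.003,0.005],[0,0,-2,0,0,0],[0,0,0,0,0,0]]' >/dev/null
python3 - <<'E'
from h import *
delta(jigt(-5-22,2,72+21+60,16))
E
python3 -m jog '[[0,0,-12,0,0,0],[0,0,-16,0,0,0],[0,0,-10,0,0,0],[0,0,0,0,0,0]]'
python3 - <<'E'
from h import *
delta(jigt(-5-22,2,72+21,16))
E
```

```text
t 22.45 tcp [ 527.  -207.8  152.1] shift [ 0.2 -1.3  0.9] turn [ 0.0019 -0.0002 -0.0005] F [ 0.2 -1.  -2.3] w 64.2
t: 22.85
eef_pos: [0.5281, -0.207, 0.1139]
ee_rot: [-2.865, 0.003, 1.752]
force: [0.8, -0.0, -3.2]
width: 0.0638
t 22.85 tcp [ 528.1 -207.   113.9] shift [ -0.8  -2.1 -20.9] turn [ 0.0022  0.0036 -0.0022] F [ 0.8 -0.  -3.2] w 63.8
```

```bash
python3 -m jog '[[0,-1,-6,0,0.003,0],[0,0,-6,0,0,0],[0,0,-4,0,0,0],[0,0,-2,0,0,0]]' | grep -E "pos|force"; for i in 1 2 ; do python3 -m jog '[[2.5,0.4,0,0,0,0]]' | grep -E "pos|force"; done
python3 - <<'E'
from h import *
delta(jigt(1-22,3,72+21,16))
E
```

```text
eef_pos: [0.529, -0.2084, 0.0957]
force: [0.4, 0.2, -2.8]
eef_pos: [0.5312, -0.208, 0.0954]
force: [-0.2, 0.1, -3.2]
eef_pos: [0.534, -0.2076, 0.0956]
force: [-4.3, 1.0, 0.5]
t 23.45 tcp [ 534.  -207.6   95.6] shift [-1.   0.7 -2.6] turn [ 0.0028  0.0015 -0.0023] F [-4.3  1.   0.5] w 63.8
```

```bash
python3 -m jog '[[1.5,0.3,-1.5,0,0,0]]' | grep -E "pos|force"; python3 -m jog '[[1.5,0.3,-1.5,0,0,0]]' | grep -E "pos|force";python3 -m jog '[[1.5,0.3,-1.5,0,0,0]]' | grep -E "pos|force"
python3 - <<'E'
from h import *
delta(jigt(1-22,3,72+21,16))
E
```

```text
eef_pos: [0.534, -0.2076, 0.0945]
force: [-9.0, -1.7, 1.7]
eef_pos: [0.5338, -0.2076, 0.0941]
force: [-8.4, 3.3, 13.9]
eef_pos: [0.5337, -0.2076, 0.0941]
force: [-7.5, 1.7, 12.1]
t 23.75 tcp [ 533.7 -207.6   94.1] shift [-0.7  0.6 -1.1] turn [ 0.0042 -0.009  -0.0023] F [-7.5  1.7 12.1] w 63.9
```

```bash
python3 -m jog '[[0,0,0,0,0,0],[0,0,0,0,0,0],[0,0,0,0,0,0],[0,0,0,0,0,0]]' 0.79; python3 -m jog '[[0,0,10,0,0,0],[0,0,20,0,0,0],[0,0,30,0,0,0],[0,0,35,0,0,0],[0,0,35,0,0,0],[0,0,0,0,0,0]]'
python3 - <<'E'
from h import *
s=status.get_state();im=eyes.grab_frame("wrist");cv2.imwrite("pics/w3.png",im);print(s["eef_pos"],s["ee_rot"])
im=eyes.grab_frame("scene");cv2.imwrite("pics/s3.png",cv2.resize(im[140:310,140:360],None,fx=3.6,fy=3.5,interpolation=cv2.INTER_CUBIC))
E
```

```text
t: 24.15
eef_pos: [0.5358, -0.2079, 0.0959]
ee_rot: [-2.857, 0.004, 1.753]
force: [0.8, 0.4, -0.7]
width: 0.069
t: 24.75
eef_pos: [0.5354, -0.2082, 0.2334]
ee_rot: [-2.856, 0.005, 1.754]
force: [0.6, 0.1, 1.2]
width: 0.0694
[ 0.53536744 -0.20824855  0.233404  ] [-2.85612255  0.00529104  1.7536586 ]
```

View pics/s3.png

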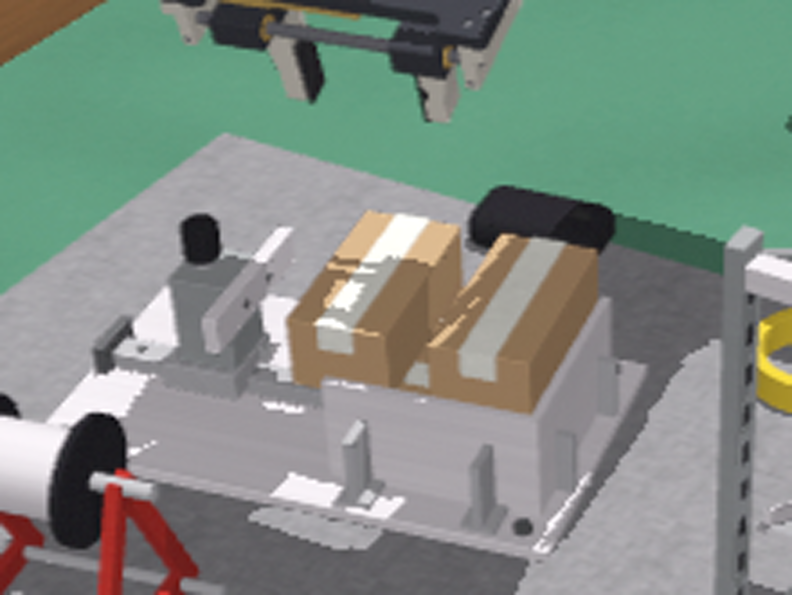

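Both big cartons sit flat on the lower layer, B with the ~25 mm finger gap, and nothing else is disturbed. Next I'll pinch the knob along jig x with a vertical tool.

```bash
cat >> h.py <<'E'
def knob(sq,z,x=0):
    return world(JIG,[x,sq-138,z])[0],Ro.from_euler("z",JIG[2]+np.pi)*Ro.from_euler("x",np.pi)
E
python3 - <<'E'
from scan import *
for sq,z in((27.5,170),(27.5,112),(103,112)):
    q,c=solve(knob(sq,z),[[0,.3,-.3,0,-1,.2]]);print(sq,z,q.round(2),f"{c:.0e}")
delta(knob(27.5,175))
E
```

```text
27.5 170 [-0.2   0.36 -0.11 -0.   -1.09  0.38] 2e-30
27.5 112 [-0.2   0.41 -0.18 -0.   -0.98  0.38] 2e-30
103 112 [-0.09  0.35 -0.28 -0.   -0.94  0.27] 4e-24
t 24.85 tcp [ 533.6 -207.5  229.2] shift [  40.3 -107.4  -54.2] turn [ 0.2666 -0.181   1.5562] F [-0.6  0.  -1. ] w 69.3
```

```bash
python3 -m jog '[[3,-9,0,0.0222,-0.0151,0.13],[3,-9,0,0.0222,-0.0151,0.13],[3,-9,0,0.0222,-0.0151,0.13],[3,-9,0,0.0222,-0.0151,0.13],[3,-9,0,0.0222,-0.0151,0.13],[3,-9,0,0.0222,-0.0151,0.13],[3,-9,0,0.0222,-0.0151,0.13],[3,-9,0,0.0222,-0.0151,0.13],[4,-9,-5,0.0222,-0.0151,0.13],[4,-9,-10,0.0222,-0.0151,0.13],[4,-9,-15,0.0222,-0.0151,0.13],[4,-9,-15,0.0222,-0.0151,0.13]]' 0.8
python3 - <<'E'
from h import *
delta(knob(27.5,175))
E
```

```text
t: 26.05
eef_pos: [0.5693, -0.3161, 0.172]
ee_rot: [-3.141, -0.004, -2.893]
force: [-0.5, 0.1, 0.3]
width: 0.0705
t 26.05 tcp [ 569.3 -316.1  172. ] shift [4.6 1.2 3. ] turn [ 0.0016 -0.0042 -0.0694] F [-0.5  0.1  0.3] w 70.5
```

```bash
python3 -m jog '[[4.5,1,0,0,-0.004,-0.069],[0,0,0,0,0,0]]'
python3 - <<'E'
from h import *
s=status.get_state();im=eyes.grab_frame("wrist")
delta(knob(27.5,112),s)
P=world(JIG,[[0,-110.5,134]]+[[12*np.cos(a),-110.5+12*np.sin(a),134] for a in (0,1.57,3.14,4.71)])
for p in wproj(P,s["eef_pos"],s["ee_rot"]):
    print(p.round());cv2.drawMarker(im,tuple(int(round(v)) for v in p),(0,0,255),cv2.MARKER_CROSS,8,1)
cv2.imwrite("pics/w4.png",im)
E
```

```text
t: 26.25
eef_pos: [0.5712, -0.3159, 0.1668]
ee_rot: [3.139, -0.006, -2.958]
force: [-0.0, -0.3, 0.3]
width: 0.07
t 26.25 tcp [ 571.2 -315.9  166.8] shift [  2.7   1.  -54.8] turn [-0.0017 -0.0068 -0.0045] F [-0.  -0.3  0.3] w 70.0
[313. 272.]
[291. 272.]
[313. 293.]
[335. 273.]
[313. 252.]
```

View pics/w4.png

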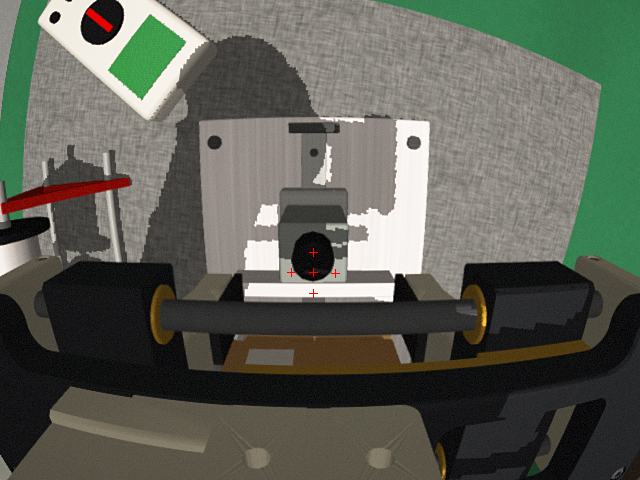

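The knob top is centred at about (313,258), against a prediction of (313,272), so it lies about 7.5 mm further towards -y (squarer ≈ 0.020). The x position agrees. I'll correct, descend and pinch.

```bash
python3 -m jog '[[3.5,-6.5,-10,0,-0.006,-0.004],[0.5,0,-20,0,0,0],[0,0,-15,0,0,0],[0,0,-10,0,0,0],[0,0,0,0,0,0]]'
python3 - <<'E'
from h import *
delta(knob(20,112))
E
```

```text
t: 26.8
eef_pos: [0.5745, -0.3223, 0.1073]
ee_rot: [3.139, -0.001, -2.956]
force: [-0.8, -1.1, -0.3]
width: 0.07
t 26.8 tcp [ 574.5 -322.3  107.3] shift [0.7 0.  4.7] turn [-0.0022 -0.0018 -0.0066] F [-0.8 -1.1 -0.3] w 70.0
```

```bash
python3 -m jog '[[0.5,0,4,0,0,-0.006],[0,0,0,0,0,0],[0,0,0,0,0,0],[0,0,0,0,0,0],[0,0,0,0,0,0],[0,0,0,0,0,0],[0,0,0,0,0,0]]' 0 40
python3 - <<'E'
from h import *
delta(knob(103,112));delta(knob(20,112))
E
```

```text
t: 27.5
eef_pos: [0.5755, -0.323, 0.1146]
ee_rot: [3.141, 0.0, -2.961]
force: [-4.3, -1.2, 0.9]
width: 0.0232
t 27.5 tcp [ 575.5 -323.   114.6] shift [-15.   82.3  -2.6] turn [-0.0006  0.0001 -0.0012] F [-4.3 -1.2  0.9] w 23.2
t 27.5 tcp [ 575.5 -323.   114.6] shift [-0.2  0.7 -2.6] turn [-0.0006  0.0001 -0.0012] F [-4.3 -1.2  0.9] w 23.2
```

```bash
python3 -m jog '[[-1,5,0,0,0,0],[-1.8,9.8,0,0,0,0],[-1.8,9.8,0,0,0,0],[-1.8,9.8,0,0,0,0],[-1.4,7.5,0,0,0,0],[0,0,0,0,0,0]]'
python3 - <<'E'
from h import *
delta(knob(100,112))
E
for i in 1 2 3; do python3 -m jog '[[-1,5,0,0,0,0],[-1,5,0,0,0,0]]'|grep -E "pos|force"; done
python3 - <<'E'
from h import *
delta(knob(100,112))
E
```

```text
t: 28.1
eef_pos: [0.5672, -0.2775, 0.1146]
ee_rot: [-3.141, 0.001, -2.961]
force: [-0.0, -1.7, -1.1]
width: 0.0227
t 28.1 tcp [ 567.2 -277.5  114.6] shift [-6.2 33.9 -2.6] turn [ 0.0001  0.0013 -0.0015] F [-0.  -1.7 -1.1] w 22.7
eef_pos: [0.5653, -0.2671, 0.1146]
force: [0.3, -2.9, -2.2]
eef_pos: [0.5634, -0.2567, 0.1146]
force: [1.2, -3.6, -2.5]
eef_pos: [0.5617, -0.2471, 0.1147]
force: [6.5, -37.9, -18.7]
t 28.7 tcp [ 561.7 -247.1  114.7] shift [-0.7  3.5 -2.7] turn [ 0.0028  0.0027 -0.0017] F [  6.5 -37.9 -18.7] w 23.2
```

Force jumped to 38 N, so the stack has come tight; that's close to the 45 N limit. I'll relax the push and look.

```bash
python3 -m jog '[[0.3,-1.5,0,0,0,0],[0,0,0,0,0,0]]'
python3 - <<'E'
from h import *
delta(knob(100,112))
a=eyes.grab_frame("scene");b=eyes.grab_frame("top");c=eyes.grab_frame("wrist")
A=cv2.resize(a[160:290,180:330],None,fx=4,fy=4,interpolation=cv2.INTER_CUBIC)
B=cv2.resize(c[230:480],(600,234)); 
cv2.imwrite("pics/f5.png",np.vstack([A[:, :600],cv2.resize(c[240:420,100:520],None,fx=600/420,fy=.43*600/420)])[:600])
E
```

```text
t: 28.9
eef_pos: [0.5618, -0.2477, 0.1146]
ee_rot: [-3.139, 0.002, -2.96]
force: [1.1, -1.3, -1.1]
width: 0.0229
t 28.9 tcp [ 561.8 -247.7  114.6] shift [-0.8  4.1 -2.6] turn [ 0.0024  0.0024 -0.0019] F [ 1.1 -1.3 -1.1] w 22.9
```

View pics/f5.png

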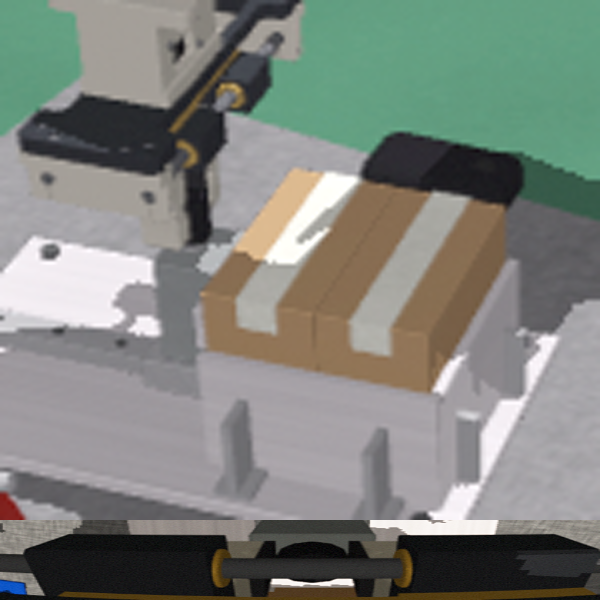

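The layer looks tight: only a hairline seam between the cartons, end faces flush, plate against B. I'll press again gently so the plate stays in contact after my back-off, then release.

```bash
python3 -m jog '[[-0.3,1.5,0,0,0,0]]'|grep -E "pos|force"; python3 -m jog '[[-0.3,1.7,0,0,0,0]]'|grep -E "pos|force"
```

```text
eef_pos: [0.5617, -0.2474, 0.1147]
force: [3.0, -17.9, -8.8]
eef_pos: [0.5617, -0.2474, 0.1147]
force: [2.6, -16.0, -7.7]
```

```bash
python3 -m jog '[[0,0,0,0,0,0],[0,0,0,0,0,0],[0,0,0,0,0,0],[0,0,0,0,0,0]]' 0.55; python3 -m jog '[[0,0,10,0,0,0],[0,0,20,0,0,0],[0,0,30,0,0,0],[0,0,40,0,0,0],[0,-10,40,0,0,0],[0,-40,20,0,0,0],[-15,-45,0,0,0,0],[-15,-45,0,0,0,0],[-15,-45,0,0,0,0],[-20,-45,0,0,0,0],[-20,-45,0,0,0,0],[0,0,0,0,0,0]]'
python3 - <<'E'
from h import *
print(status.get_state()["eef_pos"])
a=eyes.grab_frame("scene");b=eyes.grab_frame("top");cv2.imwrite("pics/t6.png",b);cv2.imwrite("pics/s6.png",a)
f=lambda i:cv2.resize(i,None,fx=4.4,fy=4.4,interpolation=cv2.INTER_CUBIC)
A=f(a[170:280,180:270]);B=f(b[188:298,345:435]);C=cv2.resize(b,(400,300))
o=np.zeros((600,800,3),np.uint8);o[:484,:396]=A;o[:484,400:796]=B;o[486:600,:360]=cv2.resize(b[80:360,90:530],(360,114))
cv2.imwrite("pics/f6.png",o)
E
```

```text
t: 29.65
eef_pos: [0.5617, -0.2471, 0.1147]
ee_rot: [-3.135, 0.002, -2.961]
force: [-0.5, 0.1, -0.7]
width: 0.0464
t: 30.85
eef_pos: [0.4728, -0.5273, 0.2936]
ee_rot: [-3.129, 0.009, -2.952]
force: [1.0, -0.3, -0.0]
width: 0.0483
[ 0.47276101 -0.52731792  0.29356622]
```

View pics/f6.png

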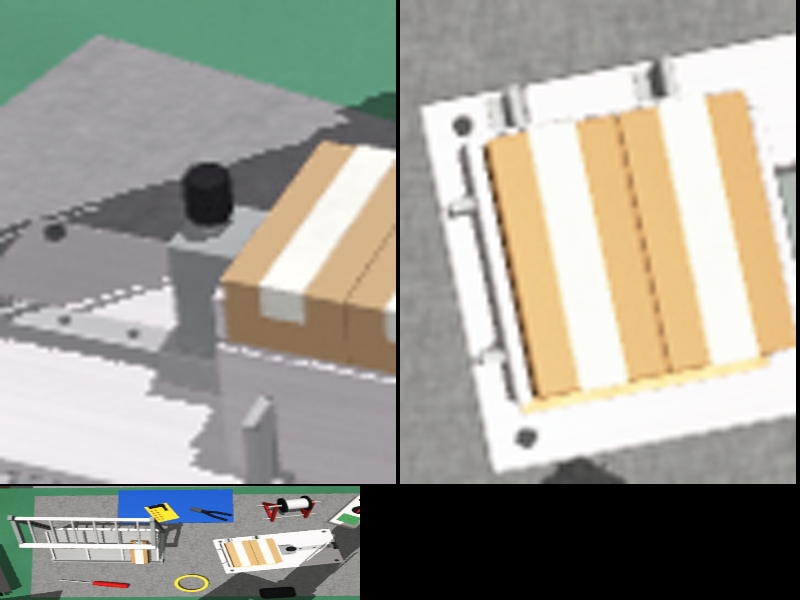

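Run:
```python
from h import *
p=(np.array([[87,140],[345,92],[395,348],[133,400],[220,115],[268,372]])+.5)/4.4-.5+[345,188]
P=np.array([[65,125,122],[65,-3,122],[-63,-3,122],[-63,125,122],[65,61,122],[-63,61,122.]])
print((proj("top",world(JIG,P))-p).round(1).tolist())
r=least_squares(lambda v:(proj("top",world([JIG[0]+v[0],JIG[1]+v[1],JIG[2]+v[2]],P))-p).ravel(),[0,0,0]);print(r.x)
```

```text
[[-0.1, -0.6], [0.2, -1.1], [1.3, -0.2], [1.3, -0.5], [-0.9, -0.6], [0.4, 0.1]]
[-0.00180787  0.00066883 -0.01228775]
```

```bash
python3 -c "
from station import workorder,status
s=status.get_state();print(s['t'],s['force'])
print(workorder.job_done())"
```

```text
30.95 [0.08125348 0.31888424 0.12719797]
the job is handed in; nothing more can be done
None
```

I took both big cartons from the left and centre lanes and laid them side by side as the second layer, crosswise on the lower one. I then slid the squaring plate in until the layer was tight, and handed the job in at about 31 s (limit 72 s) with the gripper clear of everything.

**Placing:** I pushed each carton against the back fence at about 10 N, and the first also against the side fence. Both touched down before I opened the gripper. The second went down with a finger-wide gap, which the squarer closed.

**Squaring:** My first push rose sharply to about 38 N when the stack came tight, closer to the 45 N crush limit than I intended. I backed off and re-pressed at about 17 N before letting go. The cartons look undamaged.

**Last checks:**
- The final pictures show both cartons flat with only a hairline seam between them and their ends flush. In those pictures the slim carton and the loose items look where they started.
- The measured top corners lie within about 1.3 pixels (roughly 3 mm) of the ideal layer.
- That overhead fit puts the layer about 2 mm towards the robot and turned 0.7°. I put this down to measurement error, because both cartons had been felt against the back fence. I did not check for a gap there after squaring.

**Disagreements on the way:**
- My first overhead reading of the knob was about 7 mm off; I corrected it from the wrist camera.
- The full 30° lean was out of the arm's joint range, so I gripped the cartons with the gripper leaning back about 14° instead.

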